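# Refit the keyhole cover of the bench filter housing

## Task

Close the dust-filter housing on the dental bench: first take the shade guide that lies across it and lay it flat in the blue tray. Then set the cover gently over the four headed pins, blue-striped edge towards the housing's blue stop lip, let go of it so that it lies flat and still unlocked, and finally push it along under the pin heads until it is fully home against the lip. Leave the bottle and the two jars standing where they are.

Things in the scene. Friction and masses are not known exactly. Their poses are not given: they have to be found in the camera images.
- housing: Fixed grey open-topped filter box, 170 (its x) by 152 (its y) by 45 mm high; origin at the centre of its underside, z up. Four brass pins at x = +21 and -55, y = +50 and -50 mm: stems 8 mm thick from 45 mm up, bevelled heads 20 mm wide from 53 to 58 mm up. A blue stop lip 10 mm thick stands 14 mm above the rim along its +x end, its inner face at x = +75.5 mm.
- cover_drop (a point): Point on the housing where the cover's origin lies when the cover has dropped over the pin heads, not yet slid: 45 mm above the housing's origin, 24 mm towards its -x. Axes as the housing's; the cover's axes must point the same way.
- cover_home (a point): Point on the housing where the cover's origin lies when fully home against the lip: 45 mm above the housing's origin. Axes as the housing's.
- cover: Loose aluminium plate, 150 (its x) by 144 (its y) by 5 mm, 0.26 kg, lying on the bench, handle up; origin at the centre of its underside. Blue stripe along its +x edge (goes to the lip). Four keyholes: 28 mm square wide ends centred at x = +45 and -31, y = +50 and -50 mm, each with a 14 mm wide slot running to -x, to 29 mm from that centre.
- cover_handle (a point): Centre of the cover's black bridge handle bar, 30 mm above the cover's origin; the bar runs along the cover's y, 80 mm long, 14 mm wide, 16 mm high (17 to 33 mm above the plate's top), on end posts 34 mm either side.
- guide: Loose shade guide: grey plastic bar 170 mm long (its x), 26 mm wide (its y), 16 mm high, 0.11 kg, with ivory tooth tabs standing up to 8 mm above its top near both ends and a bare middle 60 mm long; origin at the centre of its underside, z up. It lies across the housing's rim, between the pins.
- tray: Fixed blue open tray, outside 216 mm (its x) by 156 mm (its y), 40 mm high, walls and floor 5 mm; origin at the centre of its underside, z up.
- bottle: Bystander: white plastic bottle with an orange label, 52 mm across, 125 mm high, standing near the housing; origin at the centre of its underside.
- jar_a: Bystander: stain jar with white cap and orange label, 48 mm across, 60 mm high; origin at the centre of its underside.
- jar_b: Bystander: stain jar with white cap and blue label, 48 mm across, 60 mm high; origin at the centre of its underside.
Mind the look-alikes: they are no part of the job. Of the things that look like the cover, the larger one is meant.

How it is judged:
By the outcome, as a careful person would: the job done as asked, in the order asked, and still so for the second after the job is handed in, with the robot touching nothing.
It also fails if it takes over 72 s, if anything falls off the work surface, if the arm or the gripper's body presses on something with over 40 N, if the wrist force passes 120 N, or if a joint passes its speed limit or range.

## Robot

A 7-joint arm with a two-finger parallel gripper is mounted at the origin on the work surface. World frame = base frame: x ahead of the robot, y to its left, z up, the work surface at z = 0. Lengths are in m, angles in degrees, forces in N, time in s.
With the tool pointing down it reaches from about 0.4 to 0.85 m from the base axis. Payload 4.5 kg.
Tool frame: the origin (TCP) lies midway between the tips of the shut fingers; the grasp point (between the pads) lies 19 mm behind it; z points along the fingers, y is the direction in which the jaws open and shut (so a half turn about z gives the same grasp; the last joint's range is limited). The gripper opens to 85 mm and grips with 20 to 120 N. Pads are 22 mm wide; open, the fingers measure 114 mm over their backs; the gripper's body (76 mm by 85 mm) begins 54 mm behind the grasp point. The pads swing forward as they close: fully open they stand 13 mm farther back than shut.
Start: joints at [79.114, 39.483, -11.15, 89.685, 9.013, 51.709, -12.324], TCP at [0.139, -0.609, 0.231] pointing down, gripper open.
Joint ranges: [-172.22, 172.22], [-26.19, 119.32], [-84.43, 86.54], [7.71, 146.69], [-57.33, 237.33], [2.42, 119.75], [-152.13, 152.13]. Speed limits (degrees/s): [147.25, 147.25, 180, 180, 180, 180, 180].

## Interface

Orientations are given as a 3x3 rotation matrix whose columns are the frame's x, y, z axes.
In Python, from workcell import env gives the robot as it stands.
- The arm moves only by the shell command python3 -m inch 'ROWS' [OPENING]. ROWS is JSON, one flat list of numbers, 6 for each row, row after row: the shift along the tool's x, y, z in m, then the turn, a rotation vector about the tool's x, y, z in degrees. A call has 1 to 5 rows; each row shifts and turns the pose as measured when the row begins, along the tool's axes as they then stand; what a row does not reach is not made up. A row lasts 1/10 s, in which the tool goes at most 50 mm and 8.59 degrees, less where a joint would pass 70% of its speed; a pose out of reach is approached as far as the arm can. A call with a gripper value outside its range is refused whole. OPENING is the opening, from 0 (shut) to 1 (fully open), set as the call begins (- or left out, the last holds). The fingers move at their own pace and stop on an object; the grip force is fixed at half the most. Time passes only in rows, so rows that do not move let the fingers close. It gives the time, the measured TCP pose, the force and the opening at its end, in the units of the state.
- env.get_state(): the state, without advancing time (a new reading comes with each control period).
- env.capture(name): name is "scene" or "top" or "wrist"; returns a dict with "color" (420x560x3 uint8, red, green, blue), "z_map" (420x560 float32, m along the optical axis (not along the pixel's ray), 0 where there is no reading), "fovy" (degrees; the focal length in pixels is half the picture's height over the tangent of half this angle, whatever the lens; pixels are square), "cx", "cy" (the principal point, pixels), "view" (4x4, takes a point from world to camera coordinates). Camera axes: x right, y down, z forward; pixel columns grow to the right and rows downward; lengths in m; the calibration is good to about 2 mm. The wrist camera is an equidistant fisheye: a pixel r from the principal point sees the ray r / f radians off the axis. A picture is of the moment at which its call begins.
- env.sign_off(): hands the job in, once; it reports no verdict.
Trained networks look in a picture, given as the dict that the camera call returned (one of the last four; its "shot" number tells which), for a name from the list of things; names that differ only in an ending like _2 or _b are one class to them, and where a whole thing is asked for, a point or a joint stands for the part that bears it (a point fixed in the world has none). Each returns a list of dicts, best first, with "confidence" (0 to 1); they miss things now and then, are a little off and sometimes report something else, mostly with a low value. They report only what shows in the picture. A call takes as long as a camera call. They do not tell look-alikes from the thing itself.
- env.recognise(picture, name): "position" ([x, y, z] in m, in the coordinates of the camera as it stood for that picture, good to about 4 mm: the middle of the surface that is visible of it).
- env.tip_of(picture, name): "position" ([x, y, z] in m, in the coordinates of the camera as it stood for that picture, good to about 4 mm: a listed point, or the origin of a listed thing).
The state is a dict: "clock": time; "joint_pos": joint angles; "joint_velocities": joint speeds; "effort": joint torques, N m; "position": TCP position; "tool_rot": TCP orientation; "wrist_force": force on the tool from outside, world axes, zero at the start; "moment": the same for the moment, N m; "finger_gap": finger opening in m.
Only numpy, scipy, OpenCV 4.12 (cv2) and the standard library are available. Lean on these libraries where they do the work, as an engineer would, in place of code of your own. Each camera call takes 0.05 s, during which the arm holds its last target.

## Working session

There is one attempt and no reset: what is moved stays moved. The work goes in short steps, Python scripts to look and compute and a shell command to move; the robot and the scene stay as the last step left them, time stands still between calls to the robot, and variables do not carry over. Pictures are saved under pics/ and viewed, and the job is handed in when it is done.

```bash
ls; mkdir -p pics
python3 - <<'E'
from workcell import env
import cv2
s=env.get_state(); print(s)
for n in ("scene","top"):
    p=env.capture(n); cv2.imwrite(f"pics/{n}0.png",cv2.cvtColor(p["color"],cv2.COLOR_RGB2BGR)); print(n,p["fovy"],p["cx"],p["cy"],p["view"].round(3).tolist() if hasattr(p["view"],'round') else p["view"])
E
```

```text
pics
{'clock': 0.0, 'joint_pos': array([ 79.11342763,  39.53332998, -11.14431334,  89.74838937,
         9.01544257,  51.70871088, -12.32521138]), 'joint_velocities': array([-0.05116229, -0.06728538, -0.06398297, -0.0036787 ,  0.05489077,
       -0.00456007, -0.02542592]), 'effort': array([ 3.90453333e-04, -5.39602339e+01, -1.26676787e+00, -1.58543748e+01,
        9.03949491e-03,  9.44842963e-03,  8.38777623e-06]), 'position': array([ 0.13849646, -0.60876929,  0.23046588]), 'tool_rot': array([[ 9.75037452e-01,  2.22039668e-01, -5.94898178e-04],
       [ 2.22040390e-01, -9.75035819e-01,  1.79367231e-03],
       [-1.81780629e-04, -1.88098910e-03, -9.99998214e-01]]), 'wrist_force': array([ 0.40256812,  0.42394445, -0.21267791]), 'moment': array([-0.07810581, -0.00808753, -0.03954586]), 'finger_gap': 0.08558952613972351}
scene 47.318147554235395 272.43876034096417 209.9656473556486 [[-0.419, 0.908, -0.018, 0.257], [0.601, 0.262, -0.755, -0.294], [-0.681, -0.327, -0.656, 1.778], [0.0, 0.0, 0.0, 1.0]]
top 50.477183607054506 273.8370467568269 213.77939935141708 [[-0.016, -1.0, -0.001, 0.028], [-0.989, 0.016, -0.149, 0.595], [0.149, -0.001, -0.989, 1.116], [0.0, 0.0, 0.0, 1.0]]
```

View pics/scene0.png

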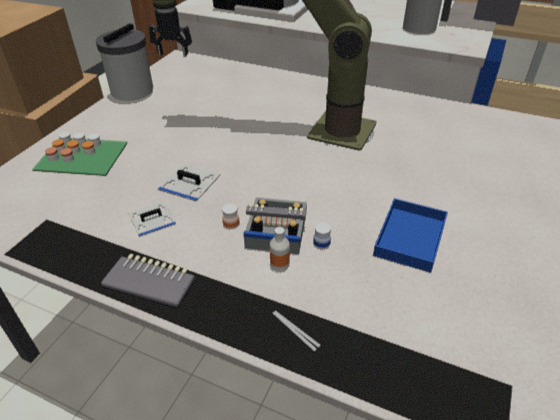

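View pics/top0.png

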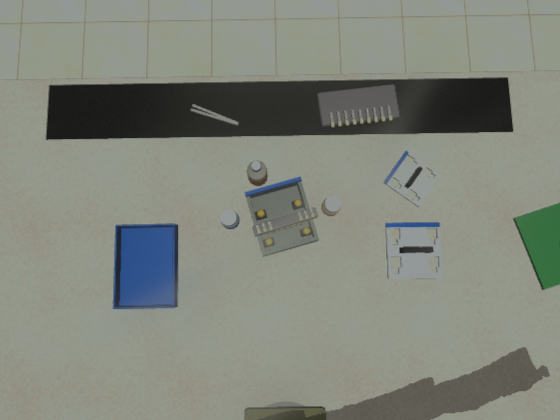

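The scene view shows the housing at about (276,222) with the guide across it, the large cover at (190,182), a small look-alike cover at (152,217), a rack with teeth at (148,280), the tray at (411,233), the bottle at (280,250) and the jars at (230,216) and (322,235). In the top view these are: housing (282,217), cover (413,250), small cover (412,178), rack (358,105), tray (146,266). Next I'll measure.

```bash
cat > h.py <<'E'
from workcell import env
import numpy as np, cv2
def foc(p): return p["color"].shape[0]/2/np.tan(np.radians(p["fovy"])/2)
def c2w(p,x):
    V=np.array(p["view"]); return (np.asarray(x)-V[:3,3])@V[:3,:3]
def cloud(p,fish=False):
    z=p["z_map"]; f=foc(p); v,u=np.mgrid[:z.shape[0],:z.shape[1]]
    a=(u-p["cx"])/f; b=(v-p["cy"])/f
    if fish:
        r=np.hypot(a,b)+1e-9; t=np.tan(np.minimum(r,1.5))/r; a=a*t;b=b*t
    return c2w(p,np.stack([a*z,b*z,z],-1).reshape(-1,3)).reshape(z.shape+(3,))
def w2p(p,X,fish=False):
    V=np.array(p["view"]); c=np.asarray(X)@V[:3,:3].T+V[:3,3]; f=foc(p)
    a=c[...,0]/c[...,2]; b=c[...,1]/c[...,2]
    if fish:
        r=np.hypot(a,b)+1e-9; t=np.arctan(r)/r; a=a*t;b=b*t
    return np.stack([a*f+p["cx"],b*f+p["cy"]],-1)
def save(p,name,box=None,k=1):
    im=cv2.cvtColor(p["color"],cv2.COLOR_RGB2BGR)
    if box: im=im[box[1]:box[3],box[0]:box[2]]
    cv2.imwrite("pics/"+name,cv2.resize(im,None,fx=k,fy=k,interpolation=cv2.INTER_CUBIC))
E
python3 - <<'E'
from h import *
p=env.capture("top"); np.savez("top.npz",**{k:np.array(v) for k,v in p.items()})
save(p,"top_crop.png",(200,130,460,300),3)
for n in ["housing","cover_drop","cover_home","cover","cover_handle","guide","tray","bottle","jar_a","jar_b"]:
    for fn in (env.tip_of,env.recognise):
        for d in fn(p,n)[:3]: 
            w=c2w(p,d["position"]); print(n,fn.__name__,w.round(4),round(d["confidence"],2),w2p(p,w).round(0))
E
```

```text
housing call [ 0.6173 -0.1295  0.0039] 0.57 [328. 207.]
cover_drop call [ 0.5663 -0.0129  0.0445] 0.94 [286. 225.]
cover_drop call [ 0.6051 -0.0025  0.0097] 0.66 [282. 212.]
cover_home call [ 0.5891 -0.0016  0.0436] 0.8 [282. 216.]
cover_home call [ 6.028e-01 -6.000e-04  4.900e-03] 0.93 [281. 213.]
cover call [ 0.6947 -0.3591 -0.0016] 0.9 [411. 178.]
cover call [ 0.4952 -0.3508  0.001 ] 0.81 [413. 251.]
cover call [ 0.695  -0.3624  0.0014] 0.67 [412. 178.]
cover call [ 0.4945 -0.3496  0.0067] 0.62 [413. 251.]
cover_handle call [ 0.6934 -0.362   0.0254] 0.73 [415. 176.]
cover_handle call [ 0.4989 -0.3562  0.0306] 0.66 [418. 249.]
cover_handle call [ 0.4961 -0.3529  0.0034] 0.79 [414. 251.]
cover_handle call [ 0.6923 -0.3588  0.0048] 0.58 [411. 179.]
guide call [ 0.5791 -0.0094  0.0433] 0.8 [285. 220.]
guide call [ 0.5744 -0.0073  0.0627] 0.92 [284. 221.]
guide call [ 0.4967 -0.3545  0.0029] 0.59 [414. 250.]
tray call [0.4669 0.3612 0.0042] 0.85 [145. 266.]
bottle call [7.091e-01 5.970e-02 4.000e-04] 0.55 [258. 175.]
bottle call [0.7012 0.0617 0.0843] 0.85 [256. 171.]
jar_a call [5.870e-01 1.346e-01 5.000e-04] 0.82 [231. 220.]
jar_a call [ 0.6183 -0.1308  0.0039] 0.76 [329. 207.]
jar_a call [0.5833 0.1292 0.0601] 0.64 [231. 218.]
jar_a call [ 0.6104 -0.1261  0.0639] 0.61 [330. 206.]
jar_b call [5.870e-01 1.346e-01 5.000e-04] 0.82 [231. 220.]
jar_b call [ 0.6183 -0.1308  0.0039] 0.76 [329. 207.]
jar_b call [0.5833 0.1292 0.0601] 0.64 [231. 218.]
jar_b call [ 0.6104 -0.1261  0.0639] 0.61 [330. 206.]
```

View pics/top_crop.png

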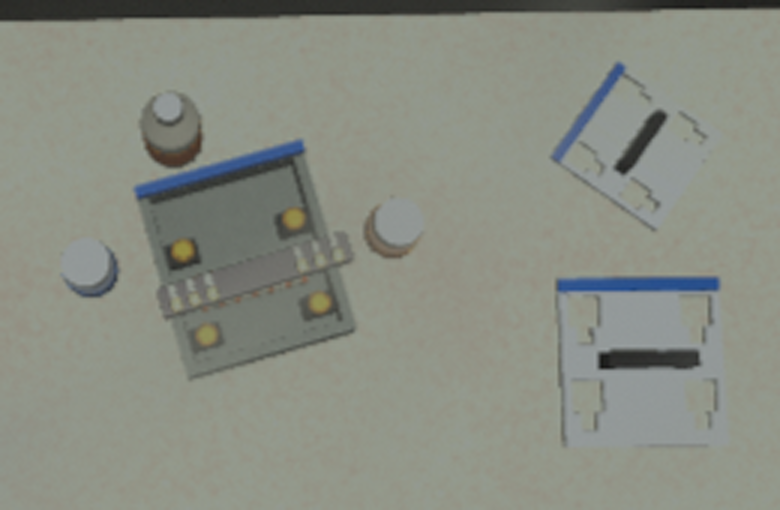

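Candidates: for the cover, the large plate at top (413,250) or the small plate at (412,178). Sides in the crop are about 162 px against about 115 px, so I choose the one at (413,250). For the guide, the bar across the housing at (285,220) or the black rack at (358,105). I choose the bar. Next I'll fit poses from the image features.

Run:
```python
from h import *
p={k:(v if v.ndim else v.item()) for k,v in np.load("top.npz").items()}
im=p["color"]; hsv=cv2.cvtColor(im,cv2.COLOR_RGB2HSV); C=cloud(p)
def ray(u,v,z):  # intersect pixel with world plane z
    V=p["view"]; f=foc(p); d=np.array([(u-p["cx"])/f,(v-p["cy"])/f,1])@V[:3,:3]; o=c2w(p,[0,0,0]); return o+d*(z-o[2])/d[2]
roi=np.zeros(im.shape[:2],bool); roi[170:265,240:330]=1
m=((hsv[...,0]>12)&(hsv[...,0]<30)&(hsv[...,1]>130)&roi).astype(np.uint8)
n,l,s,c=cv2.connectedComponentsWithStats(m)
P=[]
for i in range(1,n):
    if s[i,4]>15: w=ray(*c[i],0.056); P.append(w[:2]); print("pin",c[i].round(1),s[i,4],w.round(4))
P=np.array(P)
M=np.array([[.021,.05],[.021,-.05],[-.055,.05],[-.055,-.05]])
if len(P)==4:
    from scipy.optimize import linear_sum_assignment
    best=None
    for th in np.radians(np.arange(-30,60,1)):
        R=np.array([[np.cos(th),-np.sin(th)],[np.sin(th),np.cos(th)]]); Q=(M-M.mean(0))@R.T+P.mean(0)
        D=np.linalg.norm(Q[:,None]-P[None],axis=2); a=linear_sum_assignment(D); e=D[a].sum()
        if best is None or e<best[0]: best=(e,a[1])
    Q=P[best[1]]; A=(M-M.mean(0)); B=Q-Q.mean(0); U,S,Vt=np.linalg.svd(A.T@B); R=(U@Vt).T
    t=Q.mean(0)-R@M.mean(0); print("housing",t,np.degrees(np.arctan2(R[1,0],R[0,0])),"res",np.linalg.norm(M@R.T+t-Q,axis=1))
# cover plate: from depth
z=C[...,2]
for name,box in (("cover",(375,215,455,290)),("guide",(240,195,330,245)),("tray",(100,215,190,320))):
    x0,y0,x1,y1=box; zz=z[y0:y1,x0:x1]; print(name,np.percentile(zz,[1,5,25,50,75,90,95,99]).round(4))
# blue stripe & dark handle of the cover
r=np.zeros(im.shape[:2],bool); r[215:290,375:455]=1
b=((hsv[...,0]>100)&(hsv[...,0]<125)&(hsv[...,1]>130)&r); v,u=np.nonzero(b); 
w=np.array([ray(a,bb,.005) for a,bb in zip(u,v)]); print("stripe n",len(u),w.mean(0),"ext",w.min(0),w.max(0), "rect",cv2.minAreaRect(w[:,:2].astype(np.float32)*1000))
h=(im.max(2)<60)&r; v,u=np.nonzero(h); w=np.array([ray(a,bb,.038) for a,bb in zip(u,v)]); print("handle",w.mean(0),cv2.minAreaRect(w[:,:2].astype(np.float32)*1000))
# tray
r[:]=0; r[215:320,100:190]=1
b=((hsv[...,0]>100)&(hsv[...,0]<125)&(hsv[...,1]>130)&r); v,u=np.nonzero(b); w=np.array([ray(a,bb,.04) for a,bb in zip(u,v)]); print("tray",cv2.minAreaRect(w[:,:2].astype(np.float32)*1000))
k=r&(z>.033)&(z<.045); w=C[k]; print("tray rim depth",len(w),cv2.minAreaRect(w[:,:2].astype(np.float32)*1000))
# guide via depth
r[:]=0; r[195:245,240:330]=1
k=r&(z>.0595)&(z<.075); w=C[k]; print("guide top depth",len(w),w.mean(0),cv2.minAreaRect(w[:,:2].astype(np.float32)*1000))
```

```text
pin [260.5 213.2] 30 [0.5958 0.0527 0.056 ]
cover [-0.0052 -0.0035 -0.0008  0.0018  0.0046  0.0068  0.0087  0.0393]
guide [-0.0046 -0.0027  0.0022  0.0103  0.0456  0.0605  0.0631  0.0694]
tray [-0.0054 -0.0037 -0.0006  0.0024  0.0054  0.0204  0.0371  0.042 ]
stripe n 202 [ 0.56603337 -0.35334358  0.005     ] ext [ 0.56105517 -0.4222684   0.005     ] [ 0.57103537 -0.28220435  0.005     ] rect ((566.13330078125, -352.2364196777344), (139.94866943359375, 8.11734390258789), 89.04934692382812)
handle [ 0.49722109 -0.3453109   0.038     ] ((496.8230895996094, -348.1013488769531), (83.28382110595703, 12.933773040771484), 89.05348205566406)
tray ((467.39227294921875, 354.017578125), (212.24949645996094, 153.44558715820312), 0.3664000630378723)
tray rim depth 636 ((468.3637390136719, 355.76104736328125), (216.15084838867188, 157.4968719482422), 0.4488793611526489)
guide top depth 538 [ 0.57749683 -0.01649953  0.06300727] ((580.0248413085938, -14.175735473632812), (217.3091278076172, 117.75904846191406), 87.7021484375)
```

Run:
```python
from h import *
p={k:(v if v.ndim else v.item()) for k,v in np.load("top.npz").items()}
im=p["color"]; hsv=cv2.cvtColor(im,cv2.COLOR_RGB2HSV)
for u,v in ((260,213),(297,203),(268,242),(306,231),(285,220)): print((u,v),hsv[v-1:v+2,u-1:u+2].reshape(-1,3).tolist())
V=p["view"]; f=foc(p)
def ray(u,v,z):
    d=np.array([(u-p["cx"])/f,(v-p["cy"])/f,1])@V[:3,:3]; o=c2w(p,[0,0,0]); return o+d*(z-o[2])/d[2]
roi=np.zeros(im.shape[:2],bool); roi[170:265,240:330]=1
m=((hsv[...,0]>12)&(hsv[...,0]<32)&(hsv[...,1]>95)&(hsv[...,2]>120)&roi).astype(np.uint8)
n,l,s,c=cv2.connectedComponentsWithStats(m)
for i in range(1,n):
    if s[i,4]>6: print("pin",c[i].round(1),s[i,4],ray(*c[i],.057).round(4))
# guide ends from crop clicks (top plane .061): left end centre, right end centre
for a in ((162,300),(350,247)): print("guide end",ray(200+a[0]/3,130+a[1]/3,.061).round(4))
for a in ((137,190),(303,147)): print("lip",ray(200+a[0]/3,130+a[1]/3,.059).round(4))
```

```text
(260, 213) [[27, 139, 145], [27, 141, 146], [27, 139, 147], [27, 139, 147], [27, 141, 146], [27, 140, 146], [27, 142, 144], [27, 141, 147], [27, 141, 147]]
(297, 203) [[27, 125, 143], [27, 127, 144], [27, 124, 144], [26, 125, 141], [27, 123, 145], [27, 119, 144], [24, 124, 140], [26, 121, 143], [28, 118, 143]]
(268, 242) [[30, 95, 143], [29, 96, 143], [30, 95, 142], [29, 94, 141], [29, 95, 142], [30, 95, 142], [26, 94, 138], [30, 95, 142], [28, 96, 141]]
(306, 231) [[30, 108, 144], [30, 107, 143], [29, 110, 144], [29, 106, 145], [29, 108, 144], [30, 109, 143], [28, 109, 143], [29, 111, 145], [27, 112, 143]]
(285, 220) [[30, 9, 110], [24, 11, 111], [24, 11, 112], [30, 9, 112], [30, 11, 111], [30, 14, 112], [30, 9, 112], [30, 11, 113], [30, 11, 112]]
pin [297.5 202.4] 33 [ 0.6223 -0.0434  0.057 ]
pin [260.5 212.8] 33 [0.5968 0.0527 0.057 ]
pin [306.4 230.4] 30 [ 0.5492 -0.0643  0.057 ]
guide end [0.5519 0.0697 0.061 ]
guide end [ 0.5949 -0.0918  0.061 ]
lip [0.6481 0.0904 0.059 ]
lip [ 0.6837 -0.0539  0.059 ]
```

```bash
cat > plan.py <<'E'
# work out next rows toward a target: python3 plan.py x y z toolY_angle_deg [step_m]
import sys,json; from h import *
from scipy.spatial.transform import Rotation as Ro
x,y,z,a=map(float,sys.argv[1:5]); step=float(sys.argv[5]) if len(sys.argv)>5 else .05
s=env.get_state(); P=s["position"]; R=s["tool_rot"]; T=np.array([x,y,z])
a=np.radians(a); yt=np.array([np.cos(a),np.sin(a),0])
zt=np.array([0,0,-1.]); Rt=np.stack([np.cross(yt,zt),yt,zt],1)
rv=Ro.from_matrix(R.T@Rt).as_rotvec(degrees=True)
n=max(int(np.ceil(np.linalg.norm(T-P)/step)),int(np.ceil(np.linalg.norm(rv)/8.4)),1)
out=[]
Rk=R
for k in range(min(n,5)):
    d=Rk.T@((T-P)/n); out.append([*(d.round(4)),*((rv/n).round(2))]); Rk=Rk@Ro.from_rotvec(rv/n,degrees=True).as_matrix()
print("clock",round(s["clock"],2),"pos",P.round(4),"gap",round(s["finger_gap"],4),"F",s["wrist_force"].round(1),"q7",round(s["joint_pos"][6],1)); print("dist",np.linalg.norm(T-P).round(4),"rv",rv.round(2),"n",n)
for o in out: print(*[float(v) for v in o],sep=", ")
E
python3 plan.py 0.573 -0.011 0.23 14.9
```

```text
clock 1.15 pos [ 0.1388 -0.6094  0.2313] gap 0.0855 F [-0.  -0.3 -0.1] q7 -12.3
dist 0.7394 rv [  0.    -0.   -92.08] n 15
0.0371, -0.0325, 0.0001, 0.0, -0.0, -6.14
0.0403, -0.0283, 0.0001, 0.0, -0.0, -6.14
0.0431, -0.0238, 0.0001, 0.0, -0.0, -6.14
0.0454, -0.0191, 0.0001, 0.0, -0.0, -6.14
0.0472, -0.0141, 0.0001, 0.0, -0.0, -6.14
```

```bash
python3 -m inch '[0.037,-0.0325,0,0,0,-6.1, 0.040,-0.028,0,0,0,-6.1, 0.043,-0.024,0,0,0,-6.1, 0.0455,-0.019,0,0,0,-6.1, 0.047,-0.014,0,0,0,-6.1]' 0.6; python3 plan.py 0.573 -0.011 0.23 14.9
```

```text
clock: 1.65
position: [0.2805, -0.413, 0.2299]
tool_rot: [[0.725, 0.688, -0.002], [0.688, -0.725, -0.009], [-0.008, 0.005, -1.0]]
wrist_force: [1.3, -0.3, 0.1]
finger_gap: 0.0513
clock 1.65 pos [ 0.2805 -0.413   0.2299] gap 0.0513 F [ 1.3 -0.3  0.1] q7 -12.4
dist 0.4972 rv [ 5.000e-02  5.600e-01 -6.141e+01] n 10
0.0489, -0.009, -0.0004, 0.0, 0.06, -6.14
0.0496, -0.0038, -0.0004, 0.0, 0.06, -6.14
0.0497, 0.0016, -0.0003, 0.0, 0.06, -6.14
0.0492, 0.0069, -0.0003, 0.0, 0.06, -6.14
0.0482, 0.0121, -0.0002, 0.0, 0.06, -6.14
```

```bash
python3 -m inch '[0.049,-0.009,0,0,0,-6.2, 0.0495,-0.004,0,0,0,-6.2, 0.0497,0.0015,0,0,0,-6.2, 0.049,0.007,0,0,0,-6.2, 0.048,0.012,0,0,0,-6.2]'; python3 plan.py 0.573 -0.011 0.23 14.9
```

```text
clock: 2.15
position: [0.4255, -0.2092, 0.2294]
tool_rot: [[0.247, 0.969, 0.002], [0.969, -0.247, -0.012], [-0.011, 0.005, -1.0]]
wrist_force: [0.8, -0.8, 1.3]
finger_gap: 0.0512
clock 2.15 pos [ 0.4255 -0.2092  0.2294] gap 0.0512 F [ 0.8 -0.8  1.3] q7 -17.2
dist 0.247 rv [  0.13   0.72 -29.19] n 5
0.0457, 0.0188, -0.0006, 0.03, 0.14, -5.84
0.0435, 0.0234, -0.0004, 0.03, 0.14, -5.84
0.0409, 0.0277, -0.0004, 0.03, 0.14, -5.84
0.0379, 0.0317, -0.0003, 0.03, 0.14, -5.84
0.0345, 0.0354, -0.0002, 0.03, 0.14, -5.84
```

```bash
echo
python3 -m inch '[0.0457,0.019,0,0,0,-5.8, 0.0435,0.0235,0,0,0,-5.8, 0.041,0.0277,0,0,0,-5.8, 0.038,0.0317,0,0,0,-5.8, 0.0345,0.0354,0,0,0.5,-5.8]'; python3 plan.py 0.573 -0.011 0.23 14.9
```

```text
clock: 2.65
position: [0.5733, -0.0071, 0.2285]
tool_rot: [[-0.274, 0.962, 0.003], [0.962, 0.274, -0.006], [-0.007, 0.001, -1.0]]
wrist_force: [1.7, -0.9, -0.6]
finger_gap: 0.0513
clock 2.65 pos [ 0.5733 -0.0071  0.2285] gap 0.0513 F [ 1.7 -0.9 -0.6] q7 -13.8
dist 0.0042 rv [0.08 0.4  1.01] n 1
-0.0037, -0.0014, -0.0015, 0.08, 0.4, 1.01
```

```bash
python3 -m inch '[-0.004,-0.0014,-0.001,0,0.4,1.0, 0,0,0,0,0,0]'
python3 - <<'E'
from h import *
p=env.capture("wrist"); save(p,"wrist1.png"); print(p["fovy"],p["cx"],p["cy"],foc(p)); np.savez("w1.npz",**{k:np.array(v) for k,v in p.items()})
for n in ("guide","housing"):
  for fn in (env.tip_of,env.recognise):
    for d in fn(p,n)[:2]:
        w=c2w(p,d["position"]); print(n,w.round(4),round(d["confidence"],2),w2p(p,w,True).round(0))
c,s=np.cos(np.radians(14.9)),np.sin(np.radians(14.9)); R=np.array([[c,-s],[s,c]])
for m in ((.021,.05),(.021,-.05),(-.055,.05),(-.055,-.05)):
    w=R@m+[.5893,-.0007]; print(w.round(4),w2p(p,np.array([*w,.057]),True).round(1))
E
```

```text
clock: 2.85
position: [0.577, -0.0022, 0.2299]
tool_rot: [[-0.268, 0.963, 0.006], [0.963, 0.268, 0.008], [0.006, 0.008, -1.0]]
wrist_force: [0.3, -1.7, 0.6]
finger_gap: 0.0515
65.70646984690485 279.0051106136708 209.81182219614146 325.19226210127806
guide [ 0.5663 -0.0115  0.0437] 0.66 [265. 191.]
guide [ 0.5673 -0.0014  0.0598] 0.92 [268. 186.]
housing [ 0.5867 -0.0038 -0.0016] 0.98 [285. 180.]
housing [ 6.031e-01 -1.000e-04  1.830e-02] 0.76 [300. 184.]
[0.5967 0.053 ] [312.  140.9]
[ 0.6225 -0.0436] [308.4 236.6]
[0.5233 0.0335] [233.8 140.3]
[ 0.549  -0.0632] [236.2 236. ]
```

View pics/wrist1.png

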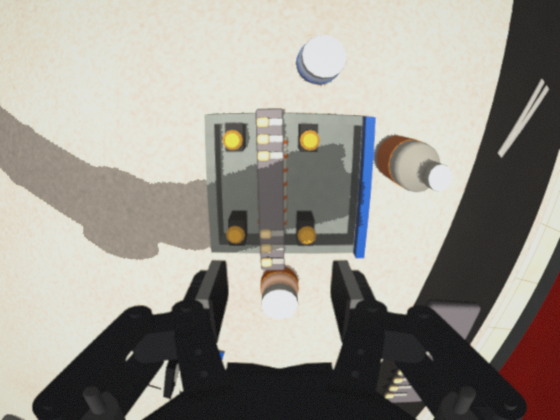

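The wrist view shows the guide bar from (270,109) to (272,268) between the pins at (233,140), (310,140), (236,235) and (307,235). The lip is at (367,185), the jars at (322,58) and (280,297), and the bottle at (415,170). I'll refine the poses from it.

```bash
cat >> h.py <<'E'
def load(f): return {k:(v if v.ndim else v.item()) for k,v in np.load(f).items()}
def rayz(p,u,v,z,fish=False):
    V=np.array(p["view"]); f=foc(p); a=(u-p["cx"])/f; b=(v-p["cy"])/f
    if fish:
        r=np.hypot(a,b)+1e-9; t=np.tan(r)/r; a*=t; b*=t
    d=np.array([a,b,1])@V[:3,:3]; o=c2w(p,[0,0,0]); return o+d*(z-o[2])/d[2]
def rigid(M,Q):
    A=M-M.mean(0); B=Q-Q.mean(0); U,S,Vt=np.linalg.svd(A.T@B); R=(U@Vt).T
    t=Q.mean(0)-R@M.mean(0); return t,np.degrees(np.arctan2(R[1,0],R[0,0])),np.linalg.norm(M@R.T+t-Q,axis=1)
E
python3 - <<'E'
from h import *
p=load("w1.npz"); hsv=cv2.cvtColor(p["color"],cv2.COLOR_RGB2HSV)
pp=[(310,140),(307,235),(233,140),(236,235)]; Q=[]
for u,v in pp:
    r=np.zeros(hsv.shape[:2],np.uint8); cv2.circle(r,(u,v),14,1,-1)
    m=(hsv[...,0]>10)&(hsv[...,0]<32)&(hsv[...,1]>150)&(hsv[...,2]>90)&(r>0)
    vv,uu=np.nonzero(m); c=((uu.min()+uu.max())/2,(vv.min()+vv.max())/2); c2=(uu.mean(),vv.mean())
    print(m.sum(),c,np.round(c2,1)); Q.append(rayz(p,*c2,.0565,True)[:2])
M=np.array([[.021,.05],[.021,-.05],[-.055,.05],[-.055,-.05]]); t,a,e=rigid(M,np.array(Q)); print("housing",t.round(4),a,e.round(4))
for c in ((258,109),(283,109),(261.5,268),(284,269),(258,165),(285,165),(260,220),(285,220)): print(c,rayz(p,*c,.061,True).round(4))
save(p,"w1crop.png",(200,95,380,285),4)
E
```

```text
292 (np.float64(309.0), np.float64(139.5)) [309.1 139.7]
231 (np.float64(306.0), np.float64(235.0)) [306.2 234.9]
284 (np.float64(232.5), np.float64(139.0)) [232.5 139.3]
237 (np.float64(235.5), np.float64(234.0)) [235.1 234.3]
housing [5.871e-01 2.000e-04] 15.049176714982806 [0.0008 0.0006 0.0008 0.0007]
(258, 109) [0.5385 0.069  0.061 ]
(283, 109) [0.5612 0.0752 0.061 ]
(261.5, 268) [ 0.5837 -0.0907  0.061 ]
(284, 269) [ 0.6075 -0.0854  0.061 ]
(258, 165) [0.5524 0.0166 0.061 ]
(285, 165) [0.5777 0.0235 0.061 ]
(260, 220) [ 0.5686 -0.0376  0.061 ]
(285, 220) [ 0.5931 -0.0309  0.061 ]
```

```bash
python3 -c "
import cv2; i=cv2.imread('pics/w1crop.png'); cv2.imwrite('pics/w1crop_s.png',cv2.resize(i[:600],(720,600)))"
```

```text
(no output)
```

View pics/w1crop_s.png

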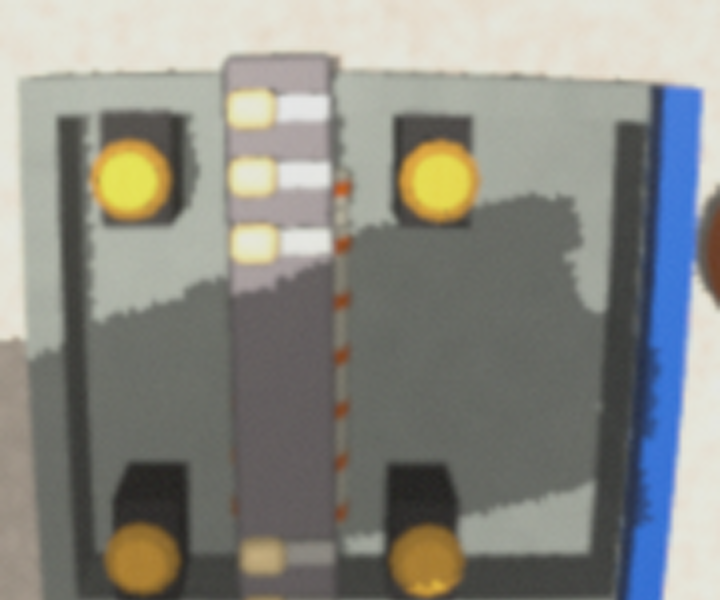

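```bash
python3 plan.py 0.573 -0.009 0.10 15.8
```

```text
clock 3.1 pos [ 0.576  -0.0032  0.2302] gap 0.0514 F [-0.8 -0.8 -0.6] q7 -13.7
dist 0.1304 rv [ 0.44 -0.34 -0.3 ] n 3
-0.0019, -0.0018, 0.0434, 0.15, -0.11, -0.1
-0.0018, -0.0017, 0.0434, 0.15, -0.11, -0.1
-0.0017, -0.0016, 0.0434, 0.15, -0.11, -0.1
```

```bash
python3 -m inch '[-0.002,-0.0018,0.0434,0.2,-0.1,-0.1, -0.002,-0.0018,0.0434,0.2,-0.1,-0.1, -0.002,-0.0018,0.0434,0.1,-0.1,-0.1]'; python3 plan.py 0.573 -0.009 0.048 15.8 0.015
```

```text
clock: 3.4
position: [0.5791, -0.0121, 0.1039]
tool_rot: [[-0.267, 0.964, 0.016], [0.964, 0.267, 0.0], [-0.004, 0.016, -1.0]]
wrist_force: [0.1, -0.4, 0.0]
finger_gap: 0.0514
clock 3.4 pos [ 0.5791 -0.0121  0.1039] gap 0.0514 F [ 0.1 -0.4  0. ] q7 -20.9
dist 0.0563 rv [ 0.9   0.23 -0.32] n 4
0.0012, -0.0015, 0.0139, 0.23, 0.06, -0.08
0.0012, -0.0014, 0.0139, 0.23, 0.06, -0.08
0.0012, -0.0014, 0.014, 0.23, 0.06, -0.08
0.0012, -0.0013, 0.014, 0.23, 0.06, -0.08
```

```bash
python3 -m inch '[0.002,-0.003,0.015,0.3,0,0, 0.0015,-0.0015,0.015,0.3,0,0, 0,0,0,0,0,0]'; python3 plan.py 0.573 -0.009 0.048 15.8 0.01
```

```text
clock: 3.7
position: [0.5688, -0.0144, 0.0673]
tool_rot: [[-0.263, 0.965, -0.005], [0.965, 0.263, -0.006], [-0.004, -0.007, -1.0]]
wrist_force: [-0.3, 0.7, 0.1]
finger_gap: 0.0514
clock 3.7 pos [ 0.5688 -0.0144  0.0673] gap 0.0514 F [-0.3  0.7  0.1] q7 -23.1
dist 0.0205 rv [-0.39  0.25 -0.56] n 3
0.0014, 0.0019, 0.0064, -0.13, 0.08, -0.19
0.0014, 0.0018, 0.0064, -0.13, 0.08, -0.19
0.0014, 0.0018, 0.0064, -0.13, 0.08, -0.19
```

```bash
python3 -m inch '[0.001,0.0015,0.006,0,0,0, 0,0,0,0,0,0]'; python3 -c "
from h import *
for i in range(1): print(env.get_state()['position'].round(4))"; python3 plan.py 0.573 -0.009 0.048 15.8 0.01
```

```text
clock: 3.9
position: [0.5713, -0.0134, 0.0623]
tool_rot: [[-0.262, 0.965, -0.003], [0.965, 0.262, -0.006], [-0.005, -0.004, -1.0]]
wrist_force: [-0.6, 0.6, 0.2]
finger_gap: 0.0511
[ 0.5713 -0.0134  0.0623]
clock 3.9 pos [ 0.5713 -0.0134  0.0623] gap 0.0511 F [-0.6  0.6  0.2] q7 -23.5
dist 0.0151 rv [-0.24  0.29 -0.62] n 2
0.0019, 0.0014, 0.0071, -0.12, 0.15, -0.31
0.0019, 0.0014, 0.0072, -0.12, 0.15, -0.31
```

```bash
python3 -m inch '[0.0019,0.0014,0.0072,0,0,-0.3, 0.0019,0,0.007,0,0,-0.3, 0,0,0,0,0,0]'
python3 - <<'E'
from h import *
p=env.capture("wrist"); save(p,"w2.png")
E
python3 plan.py 0.573 -0.009 0.048 15.8 0.01
```

```text
clock: 4.2
position: [0.5737, -0.0089, 0.0492]
tool_rot: [[-0.272, 0.962, 0.002], [0.962, 0.272, -0.005], [-0.006, 0.001, -1.0]]
wrist_force: [0.6, 0.2, 0.1]
finger_gap: 0.0514
clock 4.25 pos [ 0.574  -0.009   0.0496] gap 0.0514 F [0.6 0.5 0.5] q7 -24.3
dist 0.0018 rv [ 0.08  0.34 -0.01] n 1
0.0003, -0.001, 0.0015, 0.08, 0.34, -0.01
```

View pics/w2.png

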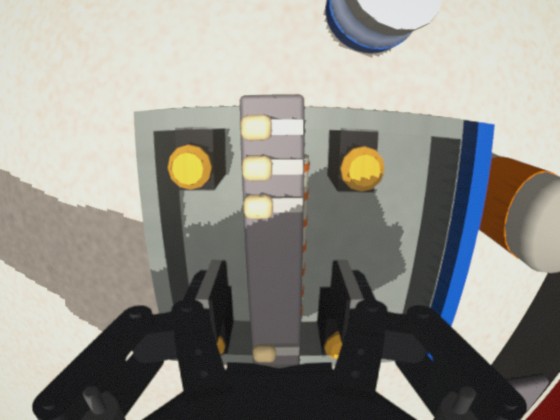

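The fingers straddle the bare middle of the bar, with tips at (227,310) and (332,310) and the bar spanning columns 250–300. Closing now.

```bash
python3 -m inch '[0,-0.002,0.002,0,0.3,0, 0,0,0,0,0,0, 0,0,0,0,0,0, 0,0,0,0,0,0]' 0;  python3 -m inch '[0,0,0,0,0,0, 0,0,0,0,0,0]'
```

```text
clock: 4.65
position: [0.5719, -0.0099, 0.0479]
tool_rot: [[-0.272, 0.962, 0.002], [0.962, 0.272, -0.001], [-0.001, 0.001, -1.0]]
wrist_force: [0.3, 0.3, -1.3]
finger_gap: 0.0245
clock: 4.85
position: [0.5719, -0.01, 0.0479]
tool_rot: [[-0.272, 0.962, 0.002], [0.962, 0.272, -0.0], [-0.001, 0.001, -1.0]]
wrist_force: [-0.7, -0.1, -0.7]
finger_gap: 0.0247
```

```bash
python3 -m inch '[0,0,-0.02,0,0,0, 0,0,-0.04,0,0,0, 0,0,-0.045,0,0,0, 0,0,-0.045,0,0,0, 0,0,0,0,0,0]'
python3 - <<'E'
from h import *
p=env.capture("wrist"); save(p,"w3.png")
E
python3 plan.py 0.468 0.355 0.20 90.4 0.045
```

```text
clock: 5.35
position: [0.5707, -0.0095, 0.2012]
tool_rot: [[-0.273, 0.962, -0.003], [0.962, 0.273, -0.0], [0.001, -0.003, -1.0]]
wrist_force: [1.6, 0.6, -1.6]
finger_gap: 0.0241
clock 5.4 pos [ 0.5688 -0.0103  0.1985] gap 0.0245 F [-0.4  0.5 -2.3] q7 -15.0
dist 0.3789 rv [ -0.37  -0.37 -74.57] n 9
0.0421, 0.0003, -0.0001, -0.04, -0.04, -8.29
0.0416, 0.0064, -0.0002, -0.04, -0.04, -8.29
0.0403, 0.0123, -0.0002, -0.04, -0.04, -8.29
0.0381, 0.018, -0.0002, -0.04, -0.04, -8.29
0.0351, 0.0233, -0.0002, -0.04, -0.04, -8.29
```

View pics/w3.png

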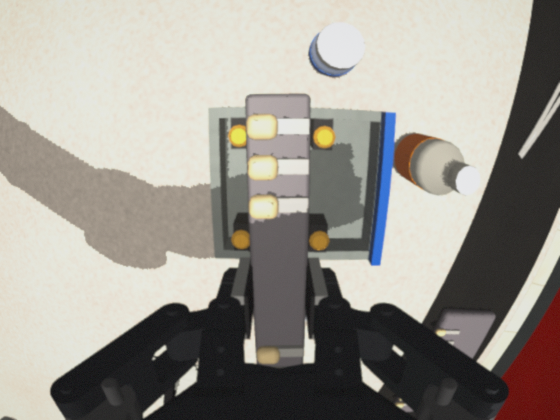

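The guide is held and lifted, at (280,95) to (280,360) between the fingers. Carrying it to the tray.

```bash
python3 -m inch '[0.03,0,0,0,0,-6, 0.04,0.004,0,0,0,-7.5, 0.039,0.009,0,0,0,-7.5, 0.038,0.014,0,0,0,-7.5, 0.035,0.018,0,0,0,-7.5]'; python3 plan.py 0.468 0.355 0.20 90.4 0.045
```

```text
clock: 5.9
position: [0.5118, 0.1651, 0.1904]
tool_rot: [[-0.79, 0.613, -0.017], [0.613, 0.79, -0.013], [0.006, -0.021, -1.0]]
wrist_force: [0.0, 0.6, -0.9]
finger_gap: 0.0245
clock 5.9 pos [0.5118 0.1651 0.1904] gap 0.0245 F [ 0.   0.6 -0.9] q7 -6.0
dist 0.1951 rv [ -1.03  -0.72 -38.21] n 5
0.0302, 0.0246, -0.0022, -0.21, -0.14, -7.64
0.0267, 0.0284, -0.0022, -0.21, -0.14, -7.64
0.0227, 0.0317, -0.0022, -0.21, -0.14, -7.64
0.0182, 0.0344, -0.0021, -0.21, -0.14, -7.64
0.0135, 0.0366, -0.002, -0.21, -0.14, -7.64
```

```bash
python3 -m inch '[0.030,0.0246,-0.0022,-0.2,-0.1,-7.6, 0.0267,0.0284,-0.002,-0.2,-0.1,-7.6, 0.0227,0.0317,-0.002,-0.2,-0.1,-7.6, 0.0182,0.0344,-0.002,-0.2,-0.1,-7.6, 0.0135,0.034,-0.002,-0.2,-0.1,-7.6]';python3 -m inch '[0,0,0,0,0,0]'
python3 - <<'E'
from h import *
p=env.capture("wrist"); save(p,"w4.png")
E
python3 plan.py 0.468 0.355 0.10 90.4 0.045
```

```text
clock: 6.4
position: [0.4589, 0.3547, 0.19]
tool_rot: [[-0.999, -0.033, -0.016], [-0.033, 0.999, -0.009], [0.016, -0.009, -1.0]]
wrist_force: [1.2, 0.5, -2.0]
finger_gap: 0.0245
clock: 6.5
position: [0.4548, 0.3607, 0.1891]
tool_rot: [[-0.999, -0.044, -0.02], [-0.044, 0.999, -0.004], [0.02, -0.003, -1.0]]
wrist_force: [-1.7, -0.0, -0.4]
finger_gap: 0.024
clock 6.55 pos [0.4561 0.3572 0.1882] gap 0.0245 F [ 0.2 -0.6 -2.1] q7 10.9
dist 0.089 rv [-0.49 -1.14  1.82] n 2
-0.0068, -0.0009, 0.044, -0.25, -0.57, 0.91
-0.0064, -0.001, 0.0441, -0.25, -0.57, 0.91
```

View pics/w4.png

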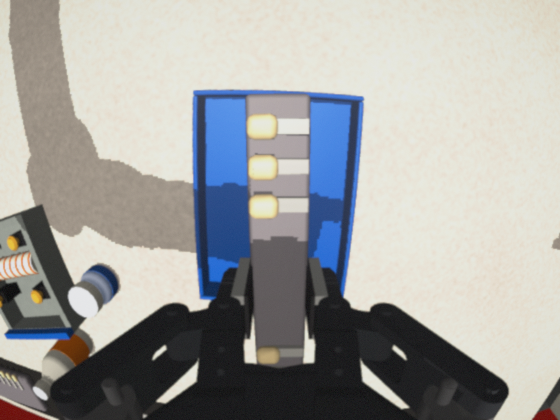

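The guide is over the tray (195–360, 92–300). Descending with corrections.

```bash
python3 -m inch '[-0.007,-0.001,0.035,-0.2,-0.6,0.9, -0.006,-0.001,0.035,-0.2,-0.6,0.9, 0,0,0,0,0,0]'; python3 plan.py 0.468 0.355 0.06 90.4 0.02
```

```text
clock: 6.85
position: [0.469, 0.3503, 0.1129]
tool_rot: [[-1.0, -0.002, 0.0], [-0.002, 1.0, -0.008], [-0.0, -0.008, -1.0]]
wrist_force: [-0.3, -1.2, -1.8]
finger_gap: 0.0242
clock 6.85 pos [0.469  0.3503 0.1129] gap 0.0242 F [-0.3 -1.2 -1.8] q7 4.5
dist 0.0531 rv [-0.47  0.01 -0.31] n 3
0.0003, 0.0017, 0.0176, -0.16, 0.0, -0.1
0.0003, 0.0017, 0.0176, -0.16, 0.0, -0.1
0.0003, 0.0016, 0.0176, -0.16, 0.0, -0.1
```

```bash
python3 -m inch '[0,0.0017,0.0176,-0.2,0,-0.1, 0,0.0017,0.0176,-0.2,0,-0.1, 0,0.001,0.0176,0,0,0, 0,0,0,0,0,0]'; python3 plan.py 0.468 0.355 0.009 90.4 0.012
```

```text
clock: 7.25
position: [0.4704, 0.3508, 0.0581]
tool_rot: [[-1.0, -0.0, -0.0], [-0.0, 1.0, -0.005], [0.0, -0.005, -1.0]]
wrist_force: [-1.0, -0.1, -1.2]
finger_gap: 0.0245
clock 7.25 pos [0.4704 0.3508 0.0581] gap 0.0245 F [-1.  -0.1 -1.2] q7 0.7
dist 0.0493 rv [-0.29 -0.02 -0.39] n 5
0.0005, 0.0009, 0.0098, -0.06, -0.0, -0.08
0.0005, 0.0009, 0.0098, -0.06, -0.0, -0.08
0.0005, 0.0009, 0.0098, -0.06, -0.0, -0.08
0.0005, 0.0009, 0.0098, -0.06, -0.0, -0.08
0.0005, 0.0008, 0.0098, -0.06, -0.0, -0.08
```

```bash
python3 -m inch '[0,0.001,0.011,0,0,0, 0,0.001,0.011,0,0,0, 0,0.001,0.011,0,0,0, 0,0,0.006,0,0,0, 0,0,0.002,0,0,0]'; python3 -m inch '[0,0,0.002,0,0,0, 0,0,0.001,0,0,0]'
```

```text
clock: 7.75
position: [0.4714, 0.3553, 0.0154]
tool_rot: [[-1.0, 0.0, 0.002], [0.0, 1.0, -0.003], [-0.002, -0.003, -1.0]]
wrist_force: [-0.5, -0.3, -2.1]
finger_gap: 0.0245
clock: 7.95
position: [0.4713, 0.3555, 0.0122]
tool_rot: [[-1.0, -0.0, 0.002], [-0.0, 1.0, -0.002], [-0.002, -0.002, -1.0]]
wrist_force: [-0.9, 0.1, -1.2]
finger_gap: 0.0244
```

```bash
python3 -m inch '[0,0,0.002,0,0,0, 0,0,0.0015,0,0,0]'; python3 -m inch '[0,0,0.0015,0,0,0, 0,0,0,0,0,0]'
```

```text
clock: 8.15
position: [0.4717, 0.3559, 0.009]
tool_rot: [[-1.0, 0.0, 0.003], [0.0, 1.0, -0.002], [-0.003, -0.002, -1.0]]
wrist_force: [1.1, -0.2, -0.9]
finger_gap: 0.0243
clock: 8.35
position: [0.4718, 0.356, 0.008]
tool_rot: [[-1.0, 0.0, 0.003], [0.0, 1.0, -0.001], [-0.003, -0.001, -1.0]]
wrist_force: [-0.2, 0.5, -1.4]
finger_gap: 0.0246
```

```bash
python3 -m inch '[0,0,0.0015,0,0,0, 0,0,0,0,0,0]'; python3 -m inch '[0,0,0,0,0,0, 0,0,0,0,0,0, 0,0,0,0,0,0]' 0.6
```

```text
clock: 8.55
position: [0.472, 0.3562, 0.0083]
tool_rot: [[-1.0, 0.0, 0.005], [0.0, 1.0, -0.001], [-0.005, -0.001, -1.0]]
wrist_force: [-1.1, 0.6, -1.8]
finger_gap: 0.0246
clock: 8.85
position: [0.4724, 0.3567, 0.0085]
tool_rot: [[-1.0, 0.0, 0.005], [0.0, 1.0, -0.0], [-0.005, -0.0, -1.0]]
wrist_force: [-0.1, 0.1, -0.2]
finger_gap: 0.0513
```

```bash
python3 -m inch '[0,0,-0.02,0,0,0, 0,0,-0.04,0,0,0, 0,0,-0.045,0,0,0, 0,0,-0.045,0,0,0, 0,0,-0.045,0,0,0]'
python3 - <<'E'
from h import *
p=env.capture("top"); save(p,"top2.png",(90,150,460,330),2)
C=cloud(p); k=np.zeros(C.shape[:2],bool); 
p2=env.capture("wrist"); save(p2,"w5.png")
E
python3 plan.py 0.497 -0.349 0.22 -1 0.048
```

```text
clock: 9.35
position: [0.4688, 0.3532, 0.202]
tool_rot: [[-1.0, -0.001, -0.006], [-0.001, 1.0, -0.011], [0.006, -0.011, -1.0]]
wrist_force: [-0.0, -0.3, -0.2]
finger_gap: 0.051
clock 9.45 pos [0.4709 0.3574 0.2069] gap 0.0513 F [ 1.3  0.4 -0.2] q7 10.8
dist 0.707 rv [3.000e-02 1.500e-01 9.103e+01] n 15
-0.0017, -0.0471, -0.0008, 0.0, 0.01, 6.07
-0.0067, -0.0466, -0.0008, 0.0, 0.01, 6.07
-0.0116, -0.0457, -0.0008, 0.0, 0.01, 6.07
-0.0163, -0.0442, -0.0008, 0.0, 0.01, 6.07
-0.0209, -0.0422, -0.0008, 0.0, 0.01, 6.07
```

View pics/w5.png

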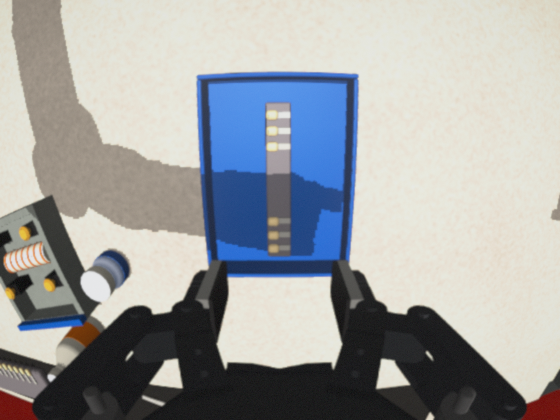

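View pics/top2.png

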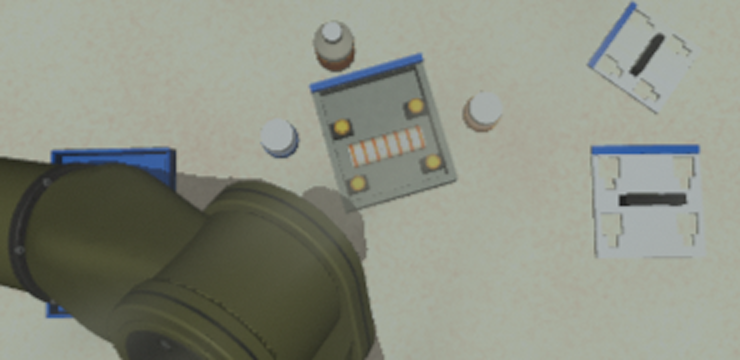

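The guide lies flat in the tray, at (278,180) in the wrist view, and the bystanders are standing. Moving to the large cover.

```bash
python3 -m inch '[-0.002,-0.047,-0.001,0,0,6, -0.0067,-0.0466,-0.001,0,0,6, -0.0116,-0.0457,-0.001,0,0,6, -0.0163,-0.0442,-0.001,0,0,6, -0.021,-0.0422,-0.001,0,0,6]'; python3 plan.py 0.497 -0.349 0.22 -1 0.048
```

```text
clock: 9.95
position: [0.4783, 0.1244, 0.2107]
tool_rot: [[-0.863, 0.506, 0.003], [0.506, 0.863, 0.01], [0.002, 0.01, -1.0]]
wrist_force: [0.7, 0.1, -0.2]
finger_gap: 0.051
clock 9.95 pos [0.4783 0.1244 0.2107] gap 0.051 F [ 0.7  0.1 -0.2] q7 1.6
dist 0.4738 rv [ 0.48 -0.43 60.62] n 10
-0.0256, -0.0399, -0.0014, 0.05, -0.04, 6.06
-0.0296, -0.037, -0.0014, 0.05, -0.04, 6.06
-0.0334, -0.0336, -0.0013, 0.05, -0.04, 6.06
-0.0367, -0.0299, -0.0012, 0.05, -0.04, 6.06
-0.0397, -0.0259, -0.0012, 0.05, -0.04, 6.06
```

```bash
python3 -m inch '[-0.0256,-0.040,-0.001,0,0,6, -0.0296,-0.037,-0.001,0,0,6, -0.0334,-0.0336,-0.001,0,0,6, -0.0367,-0.030,-0.001,0,0,6, -0.0397,-0.026,-0.001,0,0,6]'; python3 plan.py 0.497 -0.349 0.22 -1 0.048
```

```text
clock: 10.45
position: [0.4836, -0.1231, 0.2111]
tool_rot: [[-0.476, 0.88, 0.001], [0.88, 0.476, 0.01], [0.008, 0.006, -1.0]]
wrist_force: [1.2, -0.0, -0.1]
finger_gap: 0.0515
clock 10.45 pos [ 0.4836 -0.1231  0.2111] gap 0.0515 F [ 1.2 -0.  -0.1] q7 4.9
dist 0.2265 rv [ 0.19 -0.54 29.4 ] n 5
-0.041, -0.0191, -0.0022, 0.04, -0.11, 5.88
-0.0428, -0.0148, -0.0021, 0.04, -0.11, 5.88
-0.044, -0.0104, -0.002, 0.04, -0.11, 5.88
-0.0449, -0.0058, -0.002, 0.04, -0.11, 5.88
-0.0452, -0.0012, -0.0019, 0.04, -0.11, 5.88
```

```bash
python3 -m inch '[-0.041,-0.019,-0.002,0,-0.1,5.9, -0.0428,-0.015,-0.002,0,-0.1,5.9, -0.044,-0.0104,-0.002,0,-0.1,5.9, -0.0449,-0.006,-0.002,0,-0.1,5.9, -0.038,-0.001,-0.002,0,-0.1,5.9]'; python3 -m inch '[0,0,0,0,0,0, 0,0,0,0,0,0]'
python3 - <<'E'
from h import *
p=env.capture("wrist"); save(p,"w6.png"); np.savez("w6.npz",**{k:np.array(v) for k,v in p.items()})
for n in ("cover","cover_handle"):
    for d in env.tip_of(p,n)[:2]:
        w=c2w(p,d["position"]); print(n,w.round(4),round(d["confidence"],2),w2p(p,w,True).round(0))
E
python3 plan.py 0.497 -0.349 0.1 -1 0.048
```

```text
clock: 10.95
position: [0.4901, -0.3538, 0.2164]
tool_rot: [[0.044, 0.999, -0.002], [0.999, -0.044, 0.001], [0.001, -0.002, -1.0]]
wrist_force: [0.6, 0.3, 0.2]
finger_gap: 0.0511
clock: 11.15
position: [0.4877, -0.3614, 0.2143]
tool_rot: [[0.057, 0.998, -0.004], [0.998, -0.057, -0.002], [-0.002, -0.003, -1.0]]
wrist_force: [0.8, 0.4, 0.3]
finger_gap: 0.051
cover [ 0.4948 -0.3551 -0.003 ] 0.83 [285. 172.]
cover [ 0.6963 -0.3578 -0.0038] 0.74 [448. 168.]
cover_handle [ 0.6896 -0.3594  0.0191] 0.79 [452. 173.]
cover_handle [ 0.4917 -0.353   0.0272] 0.64 [283. 176.]
clock 11.3 pos [ 0.4881 -0.36    0.2148] gap 0.0514 F [-0.3 -0.2  0.8] q7 5.7
dist 0.1157 rv [-0.19  0.12 -2.1 ] n 3
0.0039, 0.0029, 0.0383, -0.06, 0.04, -0.7
0.0038, 0.0029, 0.0383, -0.06, 0.04, -0.7
0.0038, 0.0029, 0.0383, -0.06, 0.04, -0.7
```

View pics/w6.png

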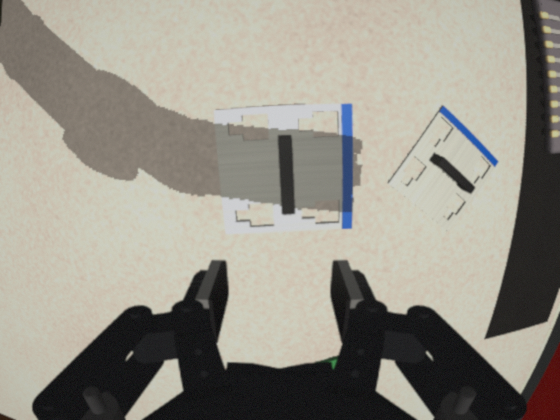

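The wrist view shows the large cover at (285,168), handle from (285,136) to (289,213), stripe at (347,165) on the +x side. The small look-alike is at (445,170).

Run:
```python
from h import *
p=load("w6.npz"); im=p["color"]; hsv=cv2.cvtColor(im,cv2.COLOR_RGB2HSV)
r=np.zeros(im.shape[:2],bool); r[125:225,265:305]=1
m=(im.max(2)<50)&r; v,u=np.nonzero(m); print(len(u),u.min(),u.max(),v.min(),v.max())
w=np.array([rayz(p,a,b,.038,True)[:2] for a,b in zip(u,v)],np.float32)*1000
print("handle mean",w.mean(0),cv2.minAreaRect(w))
r[:]=0; r[95:240,335:362]=1
m=(hsv[...,0]>100)&(hsv[...,0]<125)&(hsv[...,1]>130)&r; v,u=np.nonzero(m)
w=np.array([rayz(p,a,b,.005,True)[:2] for a,b in zip(u,v)],np.float32)*1000
(c,s,a)=cv2.minAreaRect(w); print("stripe",c,s,a)
```

```text
415 280 292 137 211
handle mean [ 495.58905 -344.78882] ((495.3825378417969, -349.9906921386719), (76.43399810791016, 10.613079071044922), 89.70059967041016)
stripe (563.4635009765625, -353.0372619628906) (140.37928771972656, 10.13311767578125) 89.34806060791016
```

```bash
python3 -m inch '[0.004,0.003,0.038,0,0,-0.7, 0.003,0.0025,0.038,0,0,-0.7, 0.002,0.002,0.038,0,0,-0.3, 0,0,0,0,0,0]'; python3 plan.py 0.496 -0.350 0.06 -0.6 0.02
```

```text
clock: 11.7
position: [0.4999, -0.3451, 0.1002]
tool_rot: [[0.012, 1.0, 0.003], [1.0, -0.012, -0.001], [-0.001, 0.003, -1.0]]
wrist_force: [-1.5, 1.1, -0.8]
finger_gap: 0.0514
clock 11.7 pos [ 0.4999 -0.3451  0.1002] gap 0.0514 F [-1.5  1.1 -0.8] q7 0.5
dist 0.0407 rv [ 0.15  0.05 -0.09] n 3
-0.0016, -0.0013, 0.0134, 0.05, 0.02, -0.03
-0.0016, -0.0013, 0.0134, 0.05, 0.02, -0.03
-0.0016, -0.0013, 0.0134, 0.05, 0.02, -0.03
```

```bash
python3 -m inch '[-0.003,-0.002,0.015,0,0,0, -0.001,-0.001,0.015,0,0,0, 0,0,0.008,0,0,0, 0,0,0,0,0,0]'; python3 plan.py 0.496 -0.350 0.013 -0.6 0.01;  python3 - <<'E'
from h import *
p=env.capture("wrist"); save(p,"w7.png")
E
```

```text
clock: 12.1
position: [0.4998, -0.3486, 0.0637]
tool_rot: [[0.009, 1.0, 0.008], [1.0, -0.009, -0.003], [-0.003, 0.008, -1.0]]
wrist_force: [-1.1, 0.1, -0.8]
finger_gap: 0.0513
clock 12.1 pos [ 0.4998 -0.3486  0.0637] gap 0.0513 F [-1.1  0.1 -0.8] q7 -0.9
dist 0.0508 rv [0.46 0.15 0.08] n 6
-0.0002, -0.0007, 0.0084, 0.08, 0.03, 0.01
-0.0002, -0.0007, 0.0084, 0.08, 0.03, 0.01
-0.0002, -0.0007, 0.0084, 0.08, 0.03, 0.01
-0.0002, -0.0007, 0.0084, 0.08, 0.03, 0.01
-0.0002, -0.0007, 0.0084, 0.08, 0.03, 0.01
```

View pics/w7.png

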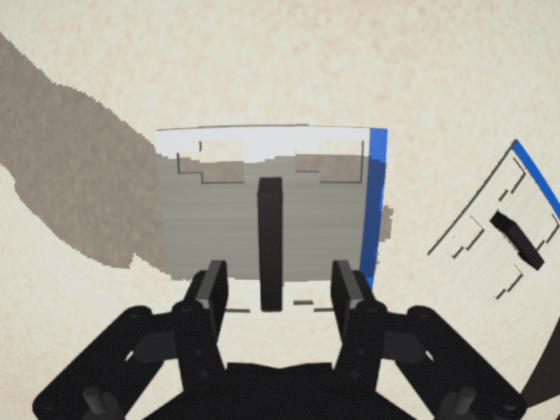

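The handle (column 270) sits between the fingertips (mid 279), consistent with the 4 mm x error. Descending.

```bash
python3 -m inch '[0,-0.0025,0.012,0.3,0,0, 0,-0.001,0.012,0.1,0,0, 0,-0.001,0.012,0,0,0, 0,0,0.006,0,0,0, 0,0,0,0,0,0]'; python3 plan.py 0.496 -0.350 0.013 -0.6 0.01
```

```text
clock: 12.65
position: [0.4965, -0.3499, 0.0201]
tool_rot: [[0.01, 1.0, 0.004], [1.0, -0.01, -0.005], [-0.005, 0.004, -1.0]]
wrist_force: [-0.0, -0.2, 0.7]
finger_gap: 0.0514
clock 12.65 pos [ 0.4965 -0.3499  0.0201] gap 0.0514 F [-0.  -0.2  0.7] q7 -3.0
dist 0.0071 rv [0.22 0.27 0.03] n 1
-0.0001, -0.0005, 0.0071, 0.22, 0.27, 0.03
```

```bash
python3 -m inch '[0,-0.0005,0.005,0.2,0.2,0, 0,0,0.002,0,0,0, 0,0,0,0,0,0]';  python3 -m inch '[0,0,0,0,0,0, 0,0,0,0,0,0, 0,0,0,0,0,0, 0,0,0,0,0,0, 0,0,0,0,0,0]' 0
```

```text
clock: 12.95
position: [0.4962, -0.3499, 0.0125]
tool_rot: [[0.01, 1.0, 0.0], [1.0, -0.01, -0.001], [-0.001, 0.0, -1.0]]
wrist_force: [-1.1, 0.3, 0.5]
finger_gap: 0.0508
clock: 13.45
position: [0.4964, -0.3501, 0.0132]
tool_rot: [[0.01, 1.0, 0.001], [1.0, -0.01, -0.001], [-0.001, 0.001, -1.0]]
wrist_force: [0.1, -0.2, -2.0]
finger_gap: 0.0132
```

```bash
python3 -m inch '[0,0,-0.01,0,0,0, 0,0,-0.03,0,0,0, 0,0,-0.04,0,0,0, 0,0,-0.04,0,0,0, 0,0,-0.03,0,0,0]'; python3 -m inch '[0,0,0,0,0,0, 0,0,0,0,0,0]'
python3 - <<'E'
from h import *
p=env.capture("wrist"); save(p,"w8.png"); np.savez("w8.npz",**{k:np.array(v) for k,v in p.items()})
p=env.capture("scene"); save(p,"s8.png",(130,120,410,330),2.8)
E
python3 plan.py 0.5648 -0.0062 0.16 15.0 0.045
```

```text
clock: 13.95
position: [0.492, -0.3476, 0.1642]
tool_rot: [[0.008, 1.0, -0.011], [1.0, -0.008, 0.005], [0.005, -0.012, -1.0]]
wrist_force: [0.6, -0.1, -2.1]
finger_gap: 0.0131
clock: 14.15
position: [0.494, -0.3486, 0.1694]
tool_rot: [[0.009, 1.0, -0.004], [1.0, -0.009, 0.001], [0.001, -0.004, -1.0]]
wrist_force: [-0.1, 0.2, -3.6]
finger_gap: 0.0135
clock 14.25 pos [ 0.494  -0.3484  0.1685] gap 0.013 F [-0.1  0.5 -3.2] q7 4.4
dist 0.3496 rv [ -0.26  -0.14 -15.49] n 8
0.0429, 0.0085, 0.0011, -0.03, -0.02, -1.94
0.0425, 0.0099, 0.0011, -0.03, -0.02, -1.94
0.0422, 0.0114, 0.0011, -0.03, -0.02, -1.94
0.0418, 0.0128, 0.0011, -0.03, -0.02, -1.94
0.0413, 0.0142, 0.0011, -0.03, -0.02, -1.94
```

View pics/w8.png

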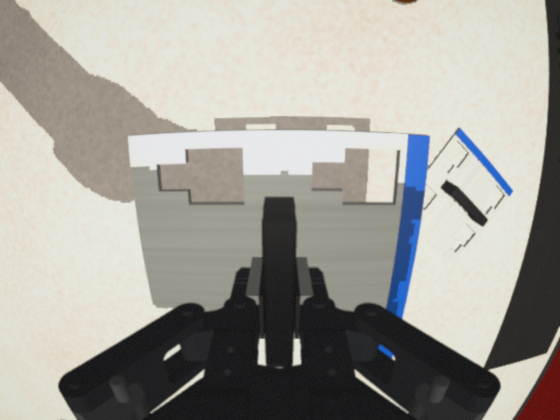

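View pics/s8.png

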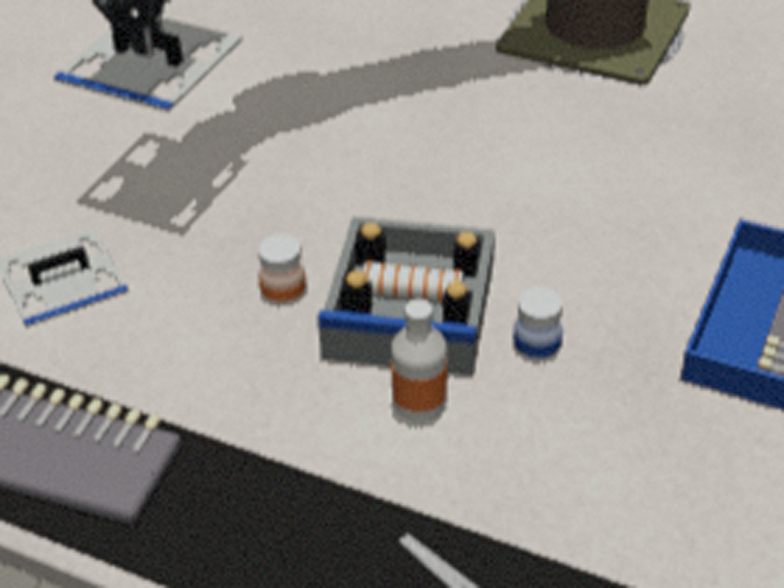

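The cover is held level, stripe on the right at (415,200) in the wrist view; the keyholes at (200,175) and (355,175) show through. I'll measure its pose in the hand.

Run:
```python
from h import *
p=load("w8.npz"); s=env.get_state(); P=s["position"]; R=s["tool_rot"]; z=P[2]-.0082
C=cloud(p,True)
for (u,v) in ((150,150),(280,150),(380,140),(200,240),(350,240),(415,160)): print((u,v),"depth-> tool frame",((C[v-2:v+3,u-2:u+3].reshape(-1,3).mean(0)-P)@R).round(4))
# far edge and stripe edge, corners
hsv=cv2.cvtColor(p["color"],cv2.COLOR_RGB2HSV)
for (u,v) in ((128,137),(200,133),(280,131),(360,133),(430,136),(427,160),(421,200),(415,240),(408,280),(135,180),(142,220),(148,270)): print((u,v),((rayz(p,u,v,z,True)-P)@R).round(4))
save(p,"w8c.png",(110,110,450,320),2.3)
```

```text
(150, 150) depth-> tool frame [ 0.0614 -0.0627  0.0079]
(280, 150) depth-> tool frame [0.0598 0.0009 0.0079]
(380, 140) depth-> tool frame [0.0662 0.0467 0.0018]
(200, 240) depth-> tool frame [ 0.0141 -0.0403  0.008 ]
(350, 240) depth-> tool frame [0.0141 0.0369 0.0081]
(415, 160) depth-> tool frame [0.0565 0.0678 0.0075]
(128, 137) [ 0.0685 -0.0748  0.0087]
(200, 133) [ 0.0685 -0.0367  0.0085]
(280, 131) [0.0687 0.001  0.0083]
(360, 133) [0.0685 0.0386 0.0081]
(430, 136) [0.069  0.0753 0.008 ]
(427, 160) [0.0567 0.0747 0.0079]
(421, 200) [0.0358 0.0737 0.0079]
(415, 240) [0.0134 0.0735 0.0079]
(408, 280) [-0.0114  0.0736  0.0078]
(135, 180) [ 0.0463 -0.073   0.0086]
(142, 220) [ 0.0247 -0.0718  0.0086]
(148, 270) [-0.0052 -0.0731  0.0085]
```

View pics/w8c.png

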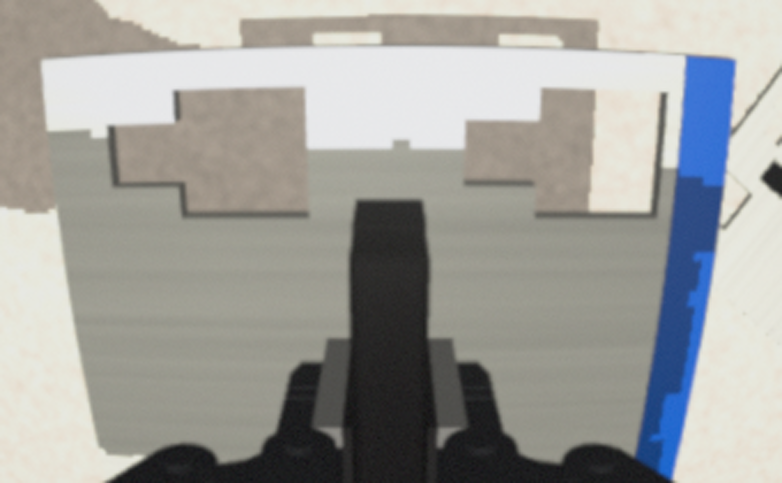

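```bash
python3 -m inch '[0.035,0.007,0,0,0,-1.5, 0.0425,0.009,0,0,0,-2, 0.042,0.011,0,0,0,-2, 0.042,0.0125,0,0,0,-2, 0.0415,0.014,0,0,0,-2]'; python3 plan.py 0.563 -0.0034 0.15 15.0 0.04
```

```text
clock: 14.75
position: [0.5301, -0.1467, 0.1589]
tool_rot: [[-0.144, 0.989, -0.021], [0.99, 0.144, -0.001], [0.002, -0.021, -1.0]]
wrist_force: [1.3, 0.7, -2.4]
finger_gap: 0.0128
clock 14.75 pos [ 0.5301 -0.1467  0.1589] gap 0.0128 F [ 1.3  0.7 -2.4] q7 -10.5
dist 0.1473 rv [-1.19 -0.2  -6.69] n 4
0.0343, 0.0133, 0.002, -0.3, -0.05, -1.67
0.0339, 0.0143, 0.0021, -0.3, -0.05, -1.67
0.0334, 0.0153, 0.0021, -0.3, -0.05, -1.67
0.033, 0.0163, 0.0022, -0.3, -0.05, -1.67
```

```bash
python3 -m inch '[0.0343,0.0133,0,-0.3,0,-1.7, 0.034,0.0143,0,-0.3,0,-1.7, 0.0334,0.0153,0,-0.3,0,-1.7, 0.026,0.013,0,0,0,-1.5]'; python3 -m inch '[0,0,0,0,0,0, 0,0,0,0,0,0]'; python3 plan.py 0.563 -0.0034 0.12 15.0 0.02
```

```text
clock: 15.15
position: [0.5575, -0.0014, 0.1524]
tool_rot: [[-0.267, 0.963, -0.017], [0.964, 0.267, 0.005], [0.01, -0.015, -1.0]]
wrist_force: [0.1, -0.3, -2.4]
finger_gap: 0.0131
clock: 15.35
position: [0.5565, 0.0057, 0.15]
tool_rot: [[-0.277, 0.961, -0.021], [0.961, 0.277, 0.01], [0.015, -0.017, -1.0]]
wrist_force: [-0.7, -0.5, -2.7]
finger_gap: 0.0129
clock 15.35 pos [0.5565 0.0057 0.15  ] gap 0.0129 F [-0.7 -0.5 -2.7] q7 -18.6
dist 0.032 rv [-0.99 -0.86  1.1 ] n 2
-0.0055, 0.0021, 0.0149, -0.5, -0.43, 0.55
-0.0053, 0.002, 0.0149, -0.5, -0.43, 0.55
```

```bash
python3 -m inch '[-0.0055,0.002,0.02,-0.5,-0.4,0.6, -0.005,0.002,0.02,-0.5,-0.4,0.5, 0,0,0.01,0,0,0, 0,0,0,0,0,0]'; python3 plan.py 0.563 -0.0034 0.095 15.0 0.02
python3 - <<'E'
from h import *
p=env.capture("wrist"); save(p,"w9.png"); np.savez("w9.npz",**{k:np.array(v) for k,v in p.items()})
E
```

```text
clock: 15.75
position: [0.5604, -0.0073, 0.0953]
tool_rot: [[-0.254, 0.967, -0.006], [0.967, 0.254, -0.002], [-0.0, -0.006, -1.0]]
wrist_force: [-0.8, -0.1, -3.2]
finger_gap: 0.0125
clock 15.75 pos [ 0.5604 -0.0073  0.0953] gap 0.0125 F [-0.8 -0.1 -3.2] q7 -22.8
dist 0.0047 rv [-0.34  0.02 -0.28] n 1
0.0031, 0.0035, 0.0003, -0.34, 0.02, -0.28
```

View pics/w9.png

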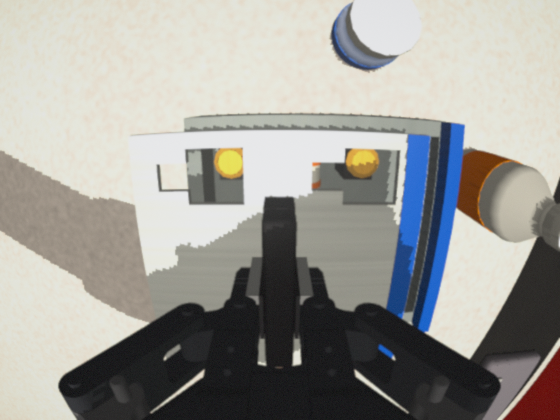

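Both front-side pins show through the wide keyhole ends, at (230,162) and (362,161). I'll measure the hole-to-pin offset in the tool frame.

```bash
cat > align.py <<'E'
import sys; from h import *
p=env.capture("wrist"); np.savez("wa.npz",**{k:np.array(v) for k,v in p.items()})
s=env.get_state(); P=s["position"]; R=s["tool_rot"]; hsv=cv2.cvtColor(p["color"],cv2.COLOR_RGB2HSV)
m=((hsv[...,0]>10)&(hsv[...,0]<32)&(hsv[...,1]>150)&(hsv[...,2]>80)).astype(np.uint8); m[:90]=0; m[260:]=0; m[:,:150]=0; m[:,440:]=0
m=cv2.morphologyEx(m,cv2.MORPH_OPEN,np.ones((5,5),np.uint8))
n,l,st,c=cv2.connectedComponentsWithStats(m); Q=[]
for i in range(1,n):
    if st[i,4]>120:
        t=(rayz(p,*c[i],.0565,True)-P)@R; print("pin px",c[i].round(1),st[i,:5].tolist(),"tool",t.round(4)); Q.append(t[:2])
print("clock",round(s["clock"],2),"P",P.round(4),"tilt",R[:,2].round(4),"F",s["wrist_force"].round(1))
if len(Q)==2:
    Q=sorted(Q,key=lambda q:q[1]); Q=np.array(Q)
    # tool frame: x=cover y, y=cover x ; holes at cover (-31,50),(45,50); cover origin at tool (cx,cy)
    ox,oy=-.003,.0005
    H=np.array([[.050+ox,-.031+oy],[.050+ox,.045+oy]])
    print("holes",H,"need shift (tool x,y)",(Q-H).round(4), "mean",(Q-H).mean(0).round(4),"yaw of pins vs tool deg",np.degrees(np.arctan2(Q[1,0]-Q[0,0],Q[1,1]-Q[0,1])).round(2))
E
python3 align.py
python3 - <<'E'
from h import *
p=load("w9.npz"); save(p,"w9c.png",(140,110,420,220),2.8)
s=env.get_state(); P=s["position"]; R=s["tool_rot"]
# keyhole wide end edges on plate top
for q in ((189,149),(243,149),(189,204),(243,204),(345,149),(397,149),(345,204),(396,204)): print(q,((rayz(p,*q,P[2]-.0082,True)-P)@R).round(4))
E
```

```text
pin px [228.8 161.8] [215, 149, 27, 28, 674] tool [ 0.0489 -0.029   0.0403]
pin px [361.  160.9] [346, 150, 31, 26, 655] tool [0.0498 0.0467 0.0401]
clock 15.85 P [ 0.5615 -0.0069  0.0967] tilt [-0.0029 -0.0014 -1.    ] F [-0.6 -0.  -3.2]
holes [[ 0.047  -0.0305]
 [ 0.047   0.0455]] need shift (tool x,y) [[0.0019 0.0015]
 [0.0028 0.0012]] mean [0.0023 0.0013] yaw of pins vs tool deg 0.65
(189, 149) [ 0.0612 -0.043   0.0083]
(243, 149) [ 0.0606 -0.0172  0.0082]
(189, 204) [ 0.0341 -0.045   0.0083]
(243, 204) [ 0.034  -0.018   0.0082]
(345, 149) [0.0609 0.03   0.0081]
(397, 149) [0.0618 0.0557 0.008 ]
(345, 204) [0.0341 0.0313 0.0081]
(396, 204) [0.0342 0.0577 0.008 ]
```

View pics/w9c.png

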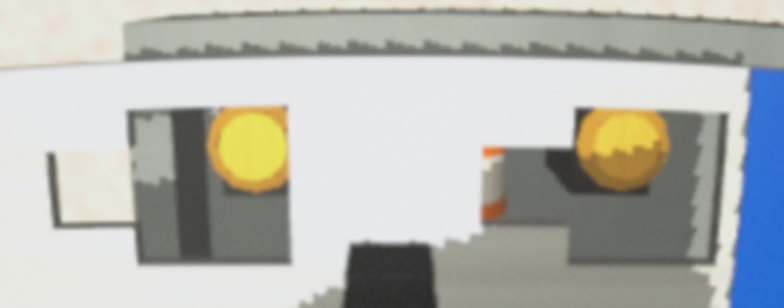

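```bash
python3 -m inch '[0.0025,0.0022,0.006,-0.2,0,-0.4, 0,0,0.004,0,0,0, 0,0,0,0,0,0]'; sed -i 's/ox,oy=-.003,.0005/ox,oy=-.0026,-.0003/' align.py; python3 align.py; python3 plan.py 0.563 -0.0034 0.085 15.0 0.02
```

```text
clock: 16.15
position: [0.5644, -0.0034, 0.0878]
tool_rot: [[-0.261, 0.965, 0.004], [0.965, 0.261, 0.001], [-0.0, 0.004, -1.0]]
wrist_force: [0.8, 0.8, -2.7]
finger_gap: 0.0129
pin px [220.  167.7] [203, 151, 34, 34, 913] tool [ 0.0473 -0.032   0.0314]
pin px [356.9 167. ] [340, 152, 32, 31, 749] tool [0.0478 0.0432 0.0318]
clock 16.2 P [ 0.5646 -0.0032  0.0881] tilt [ 4.6e-03  9.0e-04 -1.0e+00] F [-0.1  0.  -2.3]
holes [[ 0.0474 -0.0313]
 [ 0.0474  0.0447]] need shift (tool x,y) [[-0.0001 -0.0007]
 [ 0.0004 -0.0015]] mean [ 0.0001 -0.0011] yaw of pins vs tool deg 0.37
clock 16.2 pos [ 0.5646 -0.0032  0.0881] gap 0.0129 F [-0.1  0.  -2.3] q7 -23.4
dist 0.0035 rv [0.27 0.02 0.14] n 1
0.0002, -0.0016, 0.0031, 0.27, 0.02, 0.14
```

```bash
python3 -m inch '[0,-0.0012,0.006,0.2,0,0, 0,0,0.004,0,0,0, 0,0,0,0,0,0]'; python3 align.py; python3 plan.py 0.563 -0.0034 0.075 15.0 0.02; python3 -c "
from h import *; p=load('wa.npz'); save(p,'w10.png',(140,110,420,260),2.8)"
```

```text
clock: 16.5
position: [0.5638, -0.0033, 0.0778]
tool_rot: [[-0.261, 0.965, 0.002], [0.965, 0.261, 0.0], [-0.0, 0.002, -1.0]]
wrist_force: [0.5, -0.3, -3.0]
finger_gap: 0.0128
pin px [218.2 171.7] [201, 154, 36, 36, 1022] tool [ 0.0473 -0.031   0.0214]
pin px [361.6 171.5] [345, 155, 34, 35, 935] tool [0.0475 0.0435 0.0215]
clock 16.55 P [ 0.5639 -0.0034  0.078 ] tilt [ 0.0022  0.     -1.    ] F [ 0.8  0.1 -2.9]
holes [[ 0.0474 -0.0313]
 [ 0.0474  0.0447]] need shift (tool x,y) [[-0.0001  0.0003]
 [ 0.0001 -0.0012]] mean [-0.     -0.0004] yaw of pins vs tool deg 0.17
clock 16.55 pos [ 0.5639 -0.0034  0.078 ] gap 0.0129 F [ 0.8  0.1 -2.9] q7 -24.0
dist 0.0031 rv [0.12 0.03 0.15] n 1
0.0002, -0.0009, 0.003, 0.12, 0.03, 0.15
```

View pics/w10.png

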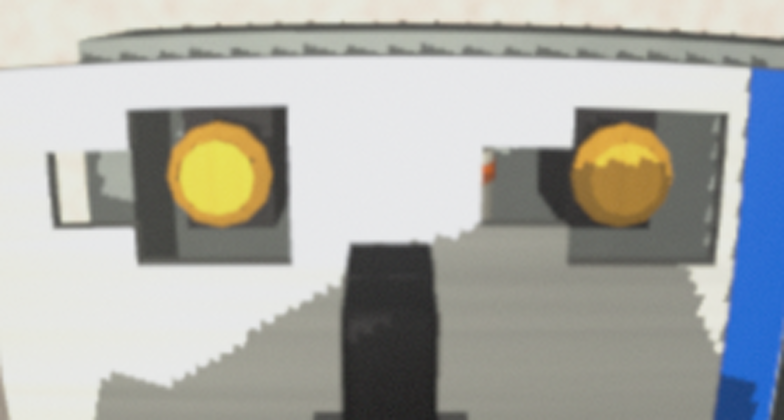

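Pins are inside both openings at crop (219,173) and (622,175). Their offsets from the hole centres, +8 and -24 px, are mostly parallax, leaving a net shift of about -0.8 mm along tool y. Lowering.

```bash
python3 -m inch '[0,-0.0008,0.004,0.1,0,0, 0,0,0.003,0,0,0, 0,0,0,0,0,0]'; python3 align.py; python3 plan.py 0.563 -0.0034 0.07 15.0 0.02; python3 -c "
from h import *; p=load('wa.npz'); save(p,'w11.png',(140,110,420,260),2.8)"
```

```text
clock: 16.85
position: [0.5632, -0.0036, 0.0704]
tool_rot: [[-0.261, 0.965, 0.001], [0.965, 0.261, -0.0], [-0.001, 0.0, -1.0]]
wrist_force: [0.4, -0.9, -2.8]
finger_gap: 0.0131
pin px [216.9 174.4] [199, 156, 37, 37, 1101] tool [ 0.0474 -0.0303  0.014 ]
pin px [366.5 174.5] [350, 157, 35, 36, 1025] tool [0.0475 0.0443 0.0141]
clock 16.9 P [ 0.5632 -0.0036  0.0706] tilt [ 6.e-04 -4.e-04 -1.e+00] F [-0.7  0.3 -2.2]
holes [[ 0.0474 -0.0313]
 [ 0.0474  0.0447]] need shift (tool x,y) [[-0.      0.001 ]
 [ 0.0001 -0.0004]] mean [0.     0.0003] yaw of pins vs tool deg 0.08
clock 16.9 pos [ 0.5632 -0.0036  0.0706] gap 0.0132 F [-0.7  0.3 -2.2] q7 -24.4
dist 0.0006 rv [0.03 0.03 0.15] n 1
0.0002, -0.0001, 0.0006, 0.03, 0.03, 0.15
```

View pics/w11.png

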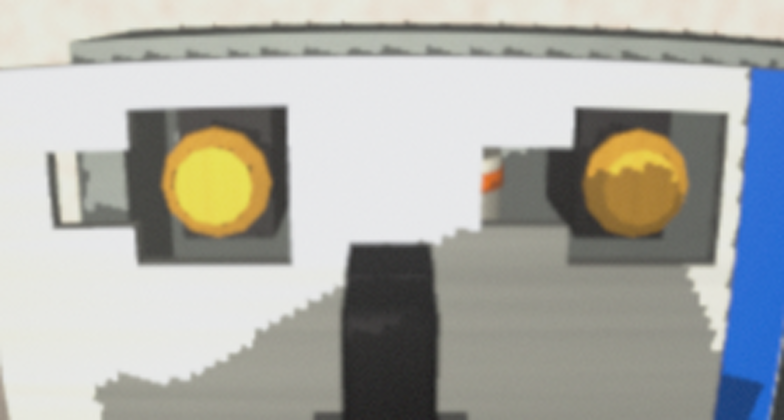

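The pins are centred in the openings (rows 183 against 185), so I'm lowering slowly onto the rim.

```bash
python3 -m inch '[0,0,0.003,0,0,0, 0,0,0.003,0,0,0, 0,0,0.002,0,0,0, 0,0,0,0,0,0]'; python3 -m inch '[0,0,0.002,0,0,0, 0,0,0,0,0,0]'; python3 align.py
```

```text
clock: 17.3
position: [0.5634, -0.0036, 0.062]
tool_rot: [[-0.261, 0.965, 0.001], [0.965, 0.261, -0.0], [-0.001, 0.001, -1.0]]
wrist_force: [0.6, -0.7, -1.9]
finger_gap: 0.0129
clock: 17.5
position: [0.5634, -0.0035, 0.0598]
tool_rot: [[-0.261, 0.965, 0.001], [0.965, 0.261, -0.0], [-0.001, 0.001, -1.0]]
wrist_force: [0.2, 0.4, -2.3]
finger_gap: 0.0128
pin px [212.4 179.1] [193, 160, 40, 39, 1250] tool [ 0.0474 -0.0305  0.0034]
pin px [371.5 179.2] [353, 160, 38, 39, 1168] tool [0.0475 0.0439 0.0035]
clock 17.55 P [ 0.5635 -0.0035  0.0599] tilt [ 1.3e-03 -3.0e-04 -1.0e+00] F [ 0.3 -0.6 -2.5]
holes [[ 0.0474 -0.0313]
 [ 0.0474  0.0447]] need shift (tool x,y) [[-0.      0.0008]
 [ 0.0001 -0.0008]] mean [ 0. -0.] yaw of pins vs tool deg 0.09
```

```bash
python3 -m inch '[0,0,0.0015,0,0,0, 0,0,0,0,0,0]'; python3 -m inch '[0,0,0.001,0,0,0, 0,0,0,0,0,0]'
```

```text
clock: 17.75
position: [0.5637, -0.0035, 0.0585]
tool_rot: [[-0.261, 0.965, 0.002], [0.965, 0.261, -0.0], [-0.001, 0.002, -1.0]]
wrist_force: [0.0, -0.8, -2.6]
finger_gap: 0.0128
clock: 17.95
position: [0.564, -0.0034, 0.0584]
tool_rot: [[-0.261, 0.965, 0.003], [0.965, 0.261, -0.001], [-0.001, 0.002, -1.0]]
wrist_force: [-0.7, 0.2, -3.3]
finger_gap: 0.0132
```

```bash
python3 -m inch '[0,-0.0004,0.001,0,0,0, 0,0,0,0,0,0]'; python3 align.py; python3 -c "
from h import *; p=load('wa.npz'); save(p,'w12.png',(140,110,420,260),2.8); p=env.capture('scene'); save(p,'s12.png',(200,160,360,290),4.5)"
```

```text
clock: 18.15
position: [0.5641, -0.0034, 0.0583]
tool_rot: [[-0.261, 0.965, 0.004], [0.965, 0.261, -0.001], [-0.002, 0.004, -1.0]]
wrist_force: [-0.9, 0.2, -2.7]
finger_gap: 0.0128
pin px [210.1 179.8] [190, 160, 41, 40, 1282] tool [ 0.0475 -0.0312  0.0015]
pin px [370.9 179.6] [353, 161, 37, 38, 1169] tool [0.0476 0.0432 0.0018]
clock 18.2 P [ 0.5642 -0.0034  0.0582] tilt [ 4.1e-03 -6.0e-04 -1.0e+00] F [ 0.  -0.4 -1.6]
holes [[ 0.0474 -0.0313]
 [ 0.0474  0.0447]] need shift (tool x,y) [[ 0.0001  0.0001]
 [ 0.0002 -0.0015]] mean [ 0.0002 -0.0007] yaw of pins vs tool deg 0.12
```

View pics/w12.png

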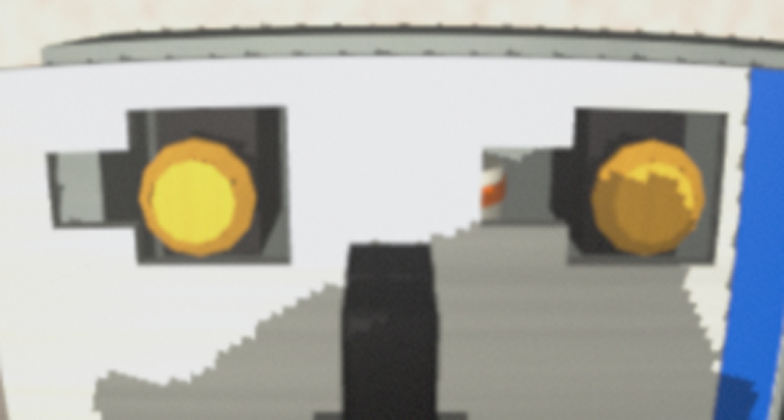

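View pics/s12.png

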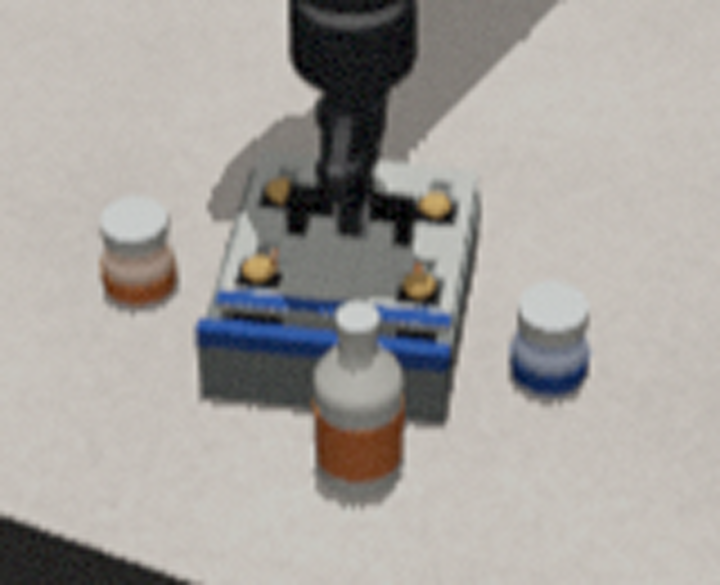

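z holds at 0.0583, which matches the expected rim contact of 0.058. All four heads show through the openings. Releasing.

```bash
python3 -m inch '[0,0,0,0,0,0, 0,0,0,0,0,0, 0,0,0,0,0,0]' 0.4; python3 -m inch '[0,0,-0.01,0,0,0, 0,0,-0.03,0,0,0, 0,0,-0.03,0,0,0, 0,0,-0.02,0,0,0, 0,0,0,0,0,0]'; python3 -c "
from h import *; p=env.capture('wrist'); np.savez('w13.npz',**{k:np.array(v) for k,v in p.items()}); save(p,'w13.png'); p=env.capture('scene'); save(p,'s13.png',(200,160,360,290),4.5)"
```

```text
clock: 18.55
position: [0.5649, -0.0032, 0.0582]
tool_rot: [[-0.261, 0.965, 0.005], [0.965, 0.261, -0.0], [-0.001, 0.005, -1.0]]
wrist_force: [-0.4, -0.2, 0.5]
finger_gap: 0.0342
clock: 19.05
position: [0.5644, -0.0026, 0.1534]
tool_rot: [[-0.262, 0.965, 0.005], [0.965, 0.262, 0.0], [-0.001, 0.005, -1.0]]
wrist_force: [0.7, 0.2, 0.8]
finger_gap: 0.0342
```

View pics/w13.png

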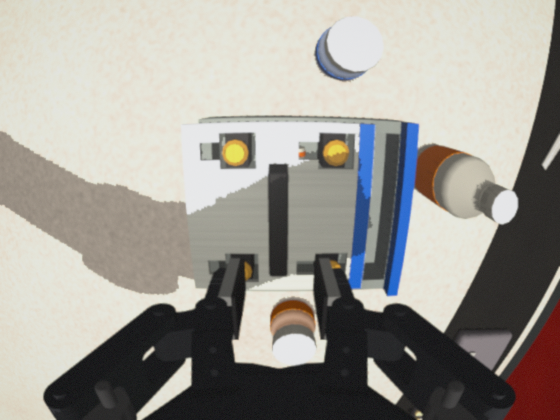

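View pics/s13.png

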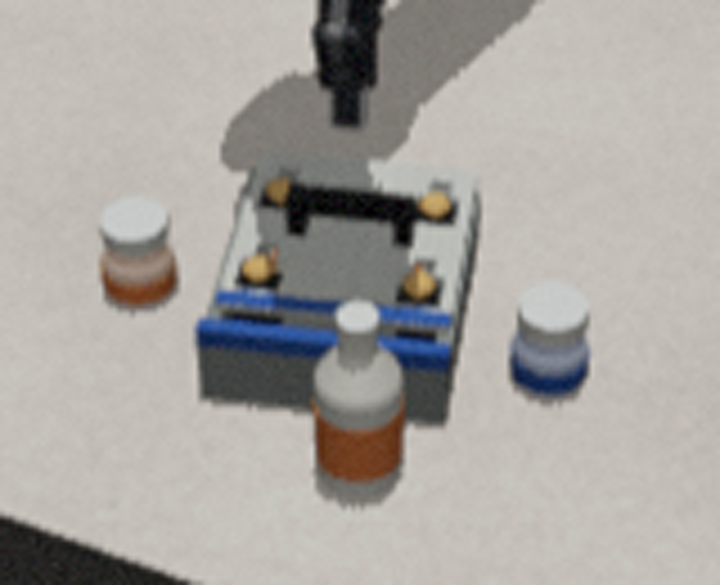

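The cover lies flat, dropped over all four heads (at (235,152), (336,151), (243,268), (333,268)) and still unlocked with the gap to the lip visible. The bystanders are untouched. I'll check flatness by depth and plan the push.

```bash
python3 - <<'E'
from h import *
p=load("w13.npz"); C=cloud(p,True)
for u,v in ((195,135),(285,140),(350,190),(200,270),(265,230),(350,230)): print((u,v),np.median(C[v-3:v+4,u-3:u+4].reshape(-1,3),0).round(4))
im=p["color"]; r=np.zeros(im.shape[:2],bool); r[155:280,262:295]=1; m=(im.max(2)<50)&r; v,u=np.nonzero(m)
w=np.array([rayz(p,a,b,.083,True)[:2] for a,b in zip(u,v)],np.float32)*1000; print("handle",cv2.minAreaRect(w))
hsv=cv2.cvtColor(im,cv2.COLOR_RGB2HSV); b=(hsv[...,0]>100)&(hsv[...,0]<125)&(hsv[...,1]>130)
for row in (140,180,220,260): u=np.nonzero(b[row,340:425])[0]+340; g=np.nonzero(np.diff(u)>4)[0]; print(row,u[0],u[g[0]],u[g[0]+1],u[-1])
E
python3 plan.py 0.5643 -0.0060 0.09 15 0.04
```

```text
(195, 135) [0.4873 0.0383 0.0493]
(285, 140) [0.5554 0.0515 0.0492]
(350, 190) [0.6156 0.0275 0.0494]
(200, 270) [ 0.5133 -0.0747  0.0493]
(265, 230) [ 0.559  -0.0227  0.0492]
(350, 230) [ 0.6268 -0.0048  0.0492]
handle ((567.7485961914062, -14.316774368286133), (11.65101146697998, 56.11858367919922), 14.564767837524414)
140 360 373 405 416
180 358 370 398 414
220 355 367 394 408
260 352 363 389 402
clock 19.15 pos [ 0.5628 -0.0031  0.1509] gap 0.0344 F [-0.3  0.4 -0.7] q7 -19.5
dist 0.061 rv [0.04 0.04 0.21] n 2
-0.0016, 0.0003, 0.0305, 0.02, 0.02, 0.1
-0.0016, 0.0003, 0.0305, 0.02, 0.02, 0.1
```

```bash
python3 -m inch '[-0.0015,0,0.03,0,0,0.1, -0.0015,0,0.025,0,0,0.1, 0,0,0,0,0,0]'; python3 plan.py 0.5643 -0.0060 0.062 15 0.01
```

```text
clock: 19.45
position: [0.5628, -0.0067, 0.0932]
tool_rot: [[-0.259, 0.966, -0.001], [0.966, 0.259, -0.001], [-0.001, -0.001, -1.0]]
wrist_force: [-0.6, 0.6, 1.1]
finger_gap: 0.0342
clock 19.45 pos [ 0.5628 -0.0067  0.0932] gap 0.0342 F [-0.6  0.6  1.1] q7 -22.9
dist 0.0312 rv [-0.06  0.05 -0.  ] n 4
0.0001, 0.0004, 0.0078, -0.02, 0.01, -0.0
0.0001, 0.0004, 0.0078, -0.02, 0.01, -0.0
0.0001, 0.0004, 0.0078, -0.02, 0.01, -0.0
0.0001, 0.0004, 0.0078, -0.02, 0.01, -0.0
```

```bash
python3 -m inch '[0,0.001,0.01,0,0,0, 0,0.0005,0.01,0,0,0, 0,0,0.007,0,0,0, 0,0,0.002,0,0,0, 0,0,0,0,0,0]'; python3 plan.py 0.5643 -0.0060 0.062 15 0.01
```

```text
clock: 19.95
position: [0.5642, -0.0056, 0.0622]
tool_rot: [[-0.259, 0.966, -0.002], [0.966, 0.259, -0.001], [-0.0, -0.002, -1.0]]
wrist_force: [0.5, 0.1, -0.4]
finger_gap: 0.0346
clock 19.95 pos [ 0.5642 -0.0056  0.0622] gap 0.0346 F [ 0.5  0.1 -0.4] q7 -24.8
dist 0.0005 rv [-0.1   0.01  0.04] n 1
-0.0004, -0.0, 0.0002, -0.1, 0.01, 0.04
```

```bash
python3 -m inch '[0,0.004,0,0,0,0, 0,0.005,0,0,0,0, 0,0.005,0,0,0,0, 0,0.004,0,0,0,0, 0,0,0,0,0,0]'; python3 plan.py 0.5971 0.0028 0.062 15 0.01
```

```text
clock: 20.45
position: [0.5832, -0.0008, 0.0633]
tool_rot: [[-0.259, 0.966, -0.001], [0.966, 0.259, -0.001], [-0.001, -0.001, -1.0]]
wrist_force: [-0.2, -0.2, -0.5]
finger_gap: 0.0343
clock 20.45 pos [ 0.5832 -0.0008  0.0633] gap 0.0343 F [-0.2 -0.2 -0.5] q7 -23.6
dist 0.0144 rv [-0.08  0.05  0.02] n 2
-0.0001, 0.0072, 0.0006, -0.04, 0.02, 0.01
-0.0001, 0.0072, 0.0006, -0.04, 0.02, 0.01
```

```bash
python3 -m inch '[0,0.004,0.0006,0,0,0, 0,0.004,0,0,0,0, 0,0.001,0,0,0,0, 0,0,0,0,0,0]'; python3 plan.py 0.5971 0.0028 0.062 15 0.01; python3 -c "
from h import *; p=env.capture('wrist'); save(p,'w14.png'); p=env.capture('scene'); save(p,'s14.png',(200,160,360,290),4.5)"
```

```text
clock: 20.85
position: [0.5901, 0.0007, 0.0625]
tool_rot: [[-0.259, 0.966, -0.006], [0.966, 0.259, -0.003], [-0.002, -0.007, -1.0]]
wrist_force: [-2.9, -0.9, 1.6]
finger_gap: 0.0343
clock 20.85 pos [0.5901 0.0007 0.0625] gap 0.0343 F [-2.9 -0.9  1.6] q7 -23.0
dist 0.0073 rv [-0.38  0.1  -0.  ] n 1
0.0002, 0.0073, 0.0005, -0.38, 0.1, -0.0
```

View pics/w14.png

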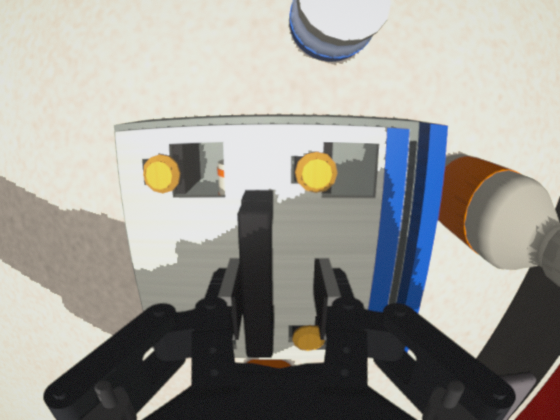

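View pics/s14.png

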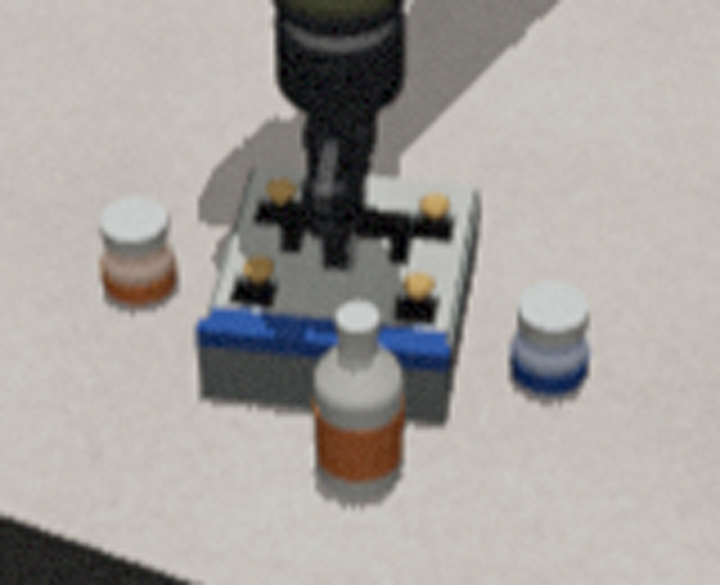

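The cover is sliding under the heads, at (160,173) and (316,172), now in the slots. A gap to the lip of roughly 6 mm remains at (412,200). Continuing.

```bash
python3 -m inch '[0,0.004,0,-0.3,0,0, 0,0.003,0,0,0,0, 0,0.002,0,0,0,0, 0,0,0,0,0,0]'; python3 plan.py 0.5971 0.0028 0.062 15 0.01
```

```text
clock: 21.35
position: [0.5971, 0.0023, 0.0623]
tool_rot: [[-0.259, 0.966, -0.005], [0.966, 0.259, -0.004], [-0.003, -0.006, -1.0]]
wrist_force: [-2.6, -1.2, 1.4]
finger_gap: 0.0341
clock 21.35 pos [0.5971 0.0023 0.0623] gap 0.0341 F [-2.6 -1.2  1.4] q7 -22.6
dist 0.0006 rv [-0.34  0.15 -0.01] n 1
0.0005, 0.0001, 0.0003, -0.34, 0.15, -0.01
```

```bash
python3 -m inch '[0,0.002,0,0,0,0, 0,0.001,0,0,0,0, 0,0,0,0,0,0]'; python3 -m inch '[0,0.002,0,0,0,0, 0,0.001,0,0,0,0, 0,0,0,0,0,0]'
```

```text
clock: 21.65
position: [0.597, 0.0022, 0.0621]
tool_rot: [[-0.259, 0.966, -0.012], [0.966, 0.258, -0.007], [-0.003, -0.013, -1.0]]
wrist_force: [-3.1, -1.1, 1.9]
finger_gap: 0.0342
clock: 21.95
position: [0.5969, 0.0021, 0.0619]
tool_rot: [[-0.258, 0.966, -0.018], [0.966, 0.258, -0.009], [-0.004, -0.02, -1.0]]
wrist_force: [-3.6, -0.8, 2.4]
finger_gap: 0.034
```

```bash
python3 -c "
from h import *; p=env.capture('wrist'); np.savez('w15.npz',**{k:np.array(v) for k,v in p.items()}); save(p,'w15.png',(270,100,470,330),2.6)"
```

```text
(no output)
```

View pics/w15.png

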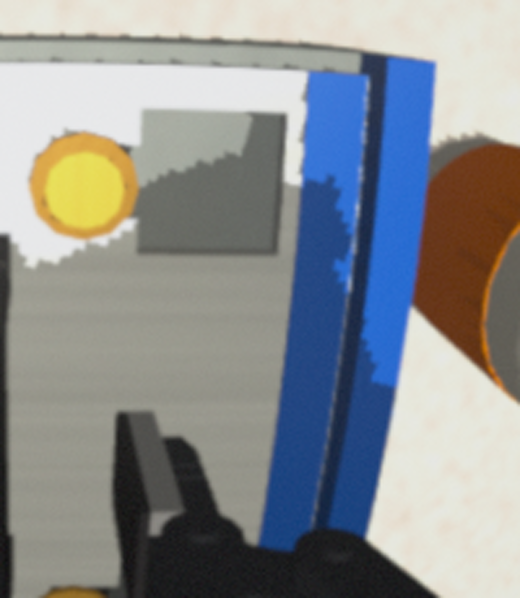

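Run:
```python
from h import *
p=load("w15.npz"); a=np.radians(15); ex=np.array([np.cos(a),np.sin(a)]); o=np.array([.5875,0])
for c in ((368,80),(349,280),(343,340)): q=rayz(p,270+c[0]/2.6,100+c[1]/2.6,.05,True); print("plate edge hx",((q[:2]-o)@ex).round(4))
for c in ((387,80),(368,280),(361,340)): q=rayz(p,270+c[0]/2.6,100+c[1]/2.6,.059,True); print("lip top edge hx",((q[:2]-o)@ex).round(4))
# pin vs hole: pin centre z .0565 ; keyhole right wide-end edge at plate top z=.05
q=rayz(p,270+84/2.6,100+187/2.6,.0565,True); print("pin hx",((q[:2]-o)@ex).round(4))
for c in ((287,113),(277,252),(140,180)): q=rayz(p,270+c[0]/2.6,100+c[1]/2.6,.05,True); print("hole edge hx",((q[:2]-o)@ex).round(4))
```

```text
plate edge hx 0.075
plate edge hx 0.0748
plate edge hx 0.0752
lip top edge hx 0.0751
lip top edge hx 0.0751
lip top edge hx 0.0754
pin hx 0.0208
hole edge hx 0.059
hole edge hx 0.059
hole edge hx 0.0315
```

The plate edge measures 75.0 mm and the lip face 75.1–75.4 mm, so the cover is home to within measurement. One firmer nudge will confirm it's stopped by the lip.

```bash
python3 -m inch '[0,0.004,0,-1.0,0,0, 0,0.005,0,-0.3,0,0, 0,0.004,0,0,0,0]'; python3 -m inch '[0,-0.004,0,0,0,0, 0,-0.004,0,-0.2,0,0, 0,0,0,0,0,0]'; python3 plan.py 0.5920 0.0010 0.062 15
```

```text
clock: 22.3
position: [0.597, 0.0018, 0.0605]
tool_rot: [[-0.258, 0.966, -0.02], [0.966, 0.258, -0.013], [-0.007, -0.023, -1.0]]
wrist_force: [-10.2, -1.4, 8.3]
finger_gap: 0.0343
clock: 22.6
position: [0.5927, 0.0011, 0.0611]
tool_rot: [[-0.258, 0.966, -0.009], [0.966, 0.258, -0.008], [-0.006, -0.011, -1.0]]
wrist_force: [-0.3, -0.4, 0.4]
finger_gap: 0.0342
clock 22.6 pos [0.5927 0.0011 0.0611] gap 0.0342 F [-0.3 -0.4  0.4] q7 -23.0
dist 0.0012 rv [-0.61  0.32 -0.03] n 1
0.0001, -0.0008, -0.0009, -0.61, 0.32, -0.03
```

It took 10 N with no advance, so it is against a hard stop. Backing off the handle and retracting straight up.

```bash
python3 -m inch '[0,-0.004,0,-0.5,0,0, 0,0,0,0,0,0, 0,0,-0.02,0,0,0, 0,0,-0.04,0,0,0, 0,0,-0.045,0,0,0]'; python3 -m inch '[0,0,-0.04,0,0,0, 0,0,0,0,0,0]'; python3 -c "
from h import *; p=env.capture('wrist'); np.savez('w16.npz',**{k:np.array(v) for k,v in p.items()}); save(p,'w16.png'); p=env.capture('scene'); save(p,'s16.png',(200,160,470,290),2.9)
print(env.get_state()['wrist_force'].round(1))"
```

```text
clock: 23.1
position: [0.5869, 0.0006, 0.1633]
tool_rot: [[-0.259, 0.966, -0.007], [0.966, 0.259, -0.005], [-0.003, -0.008, -1.0]]
wrist_force: [1.3, -0.1, -0.2]
finger_gap: 0.0343
clock: 23.3
position: [0.5912, 0.0022, 0.2107]
tool_rot: [[-0.259, 0.966, 0.006], [0.966, 0.259, -0.002], [-0.004, 0.005, -1.0]]
wrist_force: [0.5, 1.0, -0.2]
finger_gap: 0.0343
[0.2 0.1 0.4]
```

View pics/w16.png

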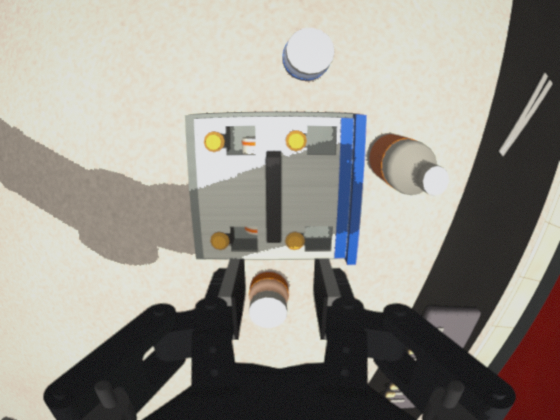

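View pics/s16.png

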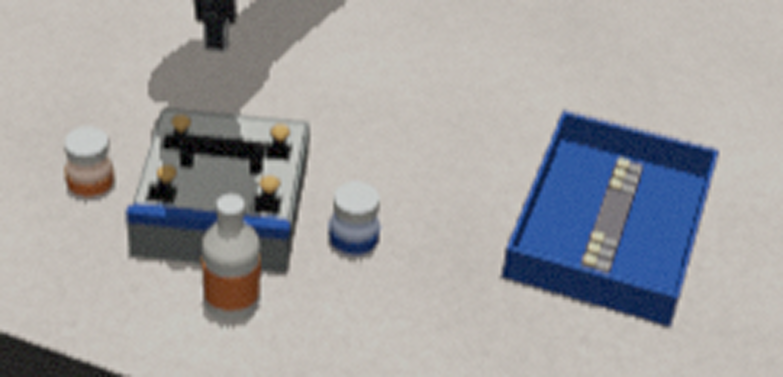

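The cover is home: heads are over the slots at (214,142), (296,140), (220,240) and (294,240), and the stripe is against the lip at (350,190). The guide is flat in the tray and the bottle and jars are standing. A last numeric check follows, then hand-in.

Run:
```python
from h import *
p=load("w16.npz"); C=cloud(p,True); a=np.radians(15); ex=np.array([np.cos(a),np.sin(a)]); ey=np.array([-np.sin(a),np.cos(a)]); o=np.array([.5875,0])
for u,v in ((202,125),(275,130),(330,190),(207,225),(255,210),(320,215)): print((u,v),"z",np.median(C[v-3:v+4,u-3:u+4,2]).round(4))
save(p,"w16c.png",(300,100,380,280),3.3)
```

```text
(202, 125) z 0.0492
(275, 130) z 0.0494
(330, 190) z 0.0492
(207, 225) z 0.0493
(255, 210) z 0.0492
(320, 215) z 0.0494
```

View pics/w16c.png

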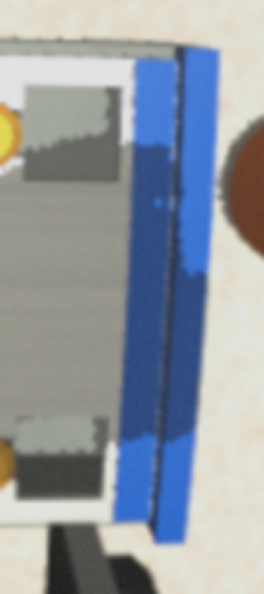

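The stripe runs flush along the lip with no rim showing between them, and the plate is level at 49.2–49.4 mm. Handing in.

```bash
python3 -c "
from workcell import env
print(env.sign_off())"
```

```text
the job is handed in; nothing more can be done
None
```

The filter housing is closed, done in the order you asked, and I handed the job in at about 23 s of the 72 s allowed.

- **Guide:** I lifted it off the housing and laid it flat in the blue tray.
- **Cover set down:** I lowered the larger cover over the four pins with its stripe towards the lip, let go and backed off. It lay flat and still unlocked, with the plate's top measuring 49.2–49.4 mm up.
- **Push home:** I pushed the handle with the open fingers until the cover stopped against the lip. A nudge of about 10 N moved it no further.

**Last checks:**
- The cover's edge measured 75.0 mm and the lip's inner face 75.1–75.4 mm (nominal 75.5 mm), which agrees within the cameras' accuracy.
- The stripe runs along the lip with no rim showing between, and all four heads sit over the slots.
- The plate's top reads 49.2–49.4 mm everywhere, against 50 mm nominal.
- The guide is flat in the tray, the bottle and both jars are standing where they were, and the gripper is clear with almost no force on it.

**Disagreements:** the top and wrist cameras differed by about 2 mm on where the housing is. I settled the drop by watching the pins through the keyholes. No check failed.

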